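# Unstack the controller boards into their test nests

### The arm

A 6-joint arm with a two-finger parallel gripper is mounted at the origin on the work surface. World frame = base frame: x ahead of the robot, y to its left, z up, the work surface at z = 0. Lengths are in m, angles in degrees, forces in N, time in s.
With the tool pointing down it reaches from about 0.375 to 0.75 m from the base axis. Payload 9 kg.
Tool frame: the origin (TCP) lies on the centre line of the jaws, within the pads' length; the fingertips stand 19 mm ahead of it and the grasp point (between the pads) is the TCP (arm.finger_overhang is the x of the fingertips in the tool frame, in m); x points along the fingers, y is the direction in which the jaws open and shut, and the axes are right-handed (so a half turn about x gives the same grasp; the last joint's range is limited). The gripper opens to 85 mm and grips with 20 to 120 N. Pads are 22 mm wide; open, the fingers measure 114 mm over their backs; the gripper's body (76 mm by 85 mm) begins 54 mm behind the grasp point. The pads swing forward as they close: fully open they stand 13 mm farther back than shut.
Start: joints at [-87.875, 5.964, 5.575, 89.605, 0, 77.527], TCP at [0.151, -0.581, 0.25] pointing down, gripper open.
Joint ranges: [-171.21, 171.21], [-48.23, 106.86], [-62.78, 66.21], [-105.2, 120.99], [-86.42, 89.51], [-180, 180]. Speed limits (degrees/s): [127.2, 127.2, 147.25, 180, 180, 180].

### API

Orientations are given as [roll, pitch, yaw] about the fixed x, y, z axes, in that order (R = Rz(yaw) Ry(pitch) Rx(roll)).
In Python, from bench import arm gives the robot as it stands. The module is installed in compiled form; this text tells all that it offers.
- The arm moves only by the shell command python3 -m inch 'ROWS'. ROWS is JSON, a list of rows, each a list of 3 entries, a list of its own where there are three numbers: the shift along the tool's x, y, z in cm, then the turn, a rotation vector about the tool's x, y, z in degrees, then the opening, from 0 (shut) to 1 (fully open). A call has 1 to 10 rows; each row shifts and turns the commanded pose from where the row before left it, along the tool's axes as they then stand; what a row does not reach is not made up. A row lasts 1/12 s, in which the tool goes at most 41.7 mm and 7.16 degrees, less where a joint would pass 70% of its speed; a pose out of reach is approached as far as the arm can. A call with a gripper value outside its range is refused whole. The fingers move at their own pace and stop on an object; the grip force is fixed at half the most. Time passes only in rows, so rows that do not move let the fingers close. It gives the time, the measured TCP pose, the force and the opening at its end, in the units of the state.
- arm.state(): the state, without advancing time (a new reading comes with each control period).
- arm.grab_frame(name): name is "scene" or "top" or "wrist"; returns a dict with "image" (384x512x3 uint8, red, green, blue), "fx", "fy", "cx", "cy" (pixels), "T" (4x4, takes a point from camera to world coordinates). Camera axes: x right, y down, z forward; pixel columns grow to the right and rows downward; lengths in m; the calibration is good to about 2 mm. A picture is of the moment at which its call begins. There is no depth.
- arm.close_job(): hands the job in, once; it reports no verdict.
The state is a dict: "clock": time; "qpos": joint angles; "dq": joint speeds; "joint_efforts": joint torques, N m; "tool_pos": TCP position; "eef_rot": TCP orientation; "wrist_force": force on the tool from outside, world axes, zero at the start; "moment": the same for the moment, N m; "opening": finger opening in m.
Only numpy, scipy, OpenCV 4.12 (cv2) and the standard library are available. Lean on these libraries where they do the work, as an engineer would, in place of code of your own. Each camera call takes 0.05 s, during which the arm holds its last target.

### The job

The machine controller's four circuit boards stand in a stack with their screws already out. Take the stack apart from the top and set each board into the test nest of its own size, plug towards the nest's contact block, so that it sits level between the guide pins with its brass spacers down on the plate. Put the boards down, do not let them fall, and leave the screwdriver and the white guide roller where they are.

Things in the scene. Friction and masses are not known exactly. Their poses are not given: they have to be found in the camera images.
- power_board: Bottom of stack, 140 g: green board 128 x 68 mm (x, y) with capacitors. Feet (brass spacers near the corners) z 0-20 mm, board z 20-22. Green terminal rows 84 mm long, z 22-34, flush with the middle of both long edges: pinch across them, 68 mm along y, at x = -6.5. Black plug 20 mm wide sticks out 13 mm at the +x end. Origin: foot level, centre of the footprint with plug (outline centre x = -6.5).
- drive_board: Second from bottom, 100 g: green board 104 x 60 mm (x, y) with four black chips. Feet (brass spacers near the corners) z 0-20 mm, board z 20-22. Green terminal rows 60 mm long, z 22-34, flush with the middle of both long edges: pinch across them, 60 mm along y, at x = -6.5. Black plug 20 mm wide sticks out 13 mm at the +x end. Origin: foot level, centre of the footprint with plug (outline centre x = -6.5).
- io_board: Third from bottom, 70 g: green board 80 x 52 mm (x, y) with three white relays. Feet (brass spacers near the corners) z 0-20 mm, board z 20-22. Green terminal rows 38 mm long, z 22-34, flush with the middle of both long edges: pinch across them, 52 mm along y, at x = -6.5. Black plug 20 mm wide sticks out 13 mm at the +x end. Origin: foot level, centre of the footprint with plug (outline centre x = -6.5).
- cpu_board: Top of stack, 45 g: green board 56 x 44 mm (x, y) with a finned heat sink. Feet (brass spacers near the corners) z 0-20 mm, board z 20-22. Green terminal rows 34 mm long, z 22-34, flush with the middle of both long edges: pinch across them, 44 mm along y, at x = -6.5. Black plug 20 mm wide sticks out 13 mm at the +x end. Origin: foot level, centre of the footprint with plug (outline centre x = -6.5).
- power_nest: Fixed nest for the 128 x 68 mm board: dark plate 178 x 100 mm, top at z 10; 8 pointed white pins to z 46, 5 mm clear of the board; none beside the middle of its long sides. Aluminium contact block at the +x end, to z 46; a reversed plug hits the -x end's pins. Origin: plate's underside, where a seated board's origin comes (feet at z 10); x to the block.
- drive_nest: Fixed nest for the 104 x 60 mm board: dark plate 154 x 92 mm, top at z 10; 8 pointed white pins to z 46, 5 mm clear of the board; none beside the middle of its long sides. Aluminium contact block at the +x end, to z 46; a reversed plug hits the -x end's pins. Origin: plate's underside, where a seated board's origin comes (feet at z 10); x to the block.
- io_nest: Fixed nest for the 80 x 52 mm board: dark plate 130 x 84 mm, top at z 10; 8 pointed white pins to z 46, 5 mm clear of the board; none beside the middle of its long sides. Aluminium contact block at the +x end, to z 46; a reversed plug hits the -x end's pins. Origin: plate's underside, where a seated board's origin comes (feet at z 10); x to the block.
- cpu_nest: Fixed nest for the 56 x 44 mm board: dark plate 106 x 76 mm, top at z 10; 8 pointed white pins to z 46, 5 mm clear of the board; none beside the middle of its long sides. Aluminium contact block at the +x end, to z 46; a reversed plug hits the -x end's pins. Origin: plate's underside, where a seated board's origin comes (feet at z 10); x to the block.
- screwdriver: red-handled screwdriver lying on the 3 mm thick dark red mat on which everything stands, 190 mm long, loose; not part of the job
- roller: white flanged guide roller standing on end, 42 mm diameter, 50 mm tall, loose; origin at the centre of its foot; not part of the job
Not all that is in view belongs to the job. Leave any red look-alike of the drive_board alone.

How it is judged:
By the outcome, as a careful person would: the job done as asked, in the order asked, and still so for the second after the job is handed in, with the robot touching nothing.
It also fails if it takes over 112 s, if anything falls off the work surface, if the arm or the gripper's body presses on something with over 40 N, if the wrist force passes 120 N, or if a joint passes its speed limit or range.

## Working session

There is one attempt and no reset: what is moved stays moved. The work goes in short steps, Python scripts to look and compute and a shell command to move; the robot and the scene stay as the last step left them, time stands still between calls to the robot, and variables do not carry over. Pictures are saved under pics/ and viewed, and the job is handed in when it is done.

```bash
mkdir -p pics; ls
python3 - <<'E'
from bench import arm
import cv2,pickle
print(arm.state(), arm.finger_overhang)
for n in ["scene","top","wrist"]:
    f=arm.grab_frame(n)
    pickle.dump(f,open(f"pics/{n}0.pkl","wb"))
    cv2.imwrite(f"pics/{n}0.png",cv2.cvtColor(f["image"],cv2.COLOR_RGB2BGR))
    print(n,f["fx"],f["cx"],f["cy"],f["T"].round(3).tolist())
E
```

```text
pics
{'clock': 0.0, 'qpos': array([-8.78722921e+01,  5.99805445e+00,  5.52815969e+00,  8.96042350e+01,
        2.28352023e-04,  7.75274310e+01]), 'dq': array([-0.005501  ,  0.02926946, -0.00996794,  0.04023471, -0.10611686,
       -0.02016747]), 'joint_efforts': array([ 3.63905783e-03, -5.56932843e+01,  5.03646255e+01,  1.71513890e-02,
       -1.94396471e-04, -1.55534866e-05]), 'tool_pos': array([ 0.15125081, -0.58031644,  0.24953864]), 'eef_rot': array([-102.64906432,   89.92586987,   91.95121246]), 'wrist_force': array([ 0.51928007, -0.11974307, -0.11497712]), 'moment': array([-0.01323369,  0.05529503, -0.02176145]), 'opening': 0.0855317717608015} 0.019
scene 416.5783246028167 257.5382833834265 184.54928004567046 [[-0.426, 0.782, -0.455, 0.975], [0.904, 0.374, -0.204, 0.213], [0.01, -0.498, -0.867, 1.087], [0.0, 0.0, 0.0, 1.0]]
top 373.32569239910754 256.45062441838957 184.87229678225071 [[0.025, -0.999, 0.039, 0.397], [-1.0, -0.024, 0.005, 0.0], [-0.004, -0.039, -0.999, 1.121], [0.0, 0.0, 0.0, 1.0]]
wrist 339.9536562541851 254.12588359544546 192.69685675714084 [[0.252, -0.924, -0.287, 0.225], [-0.968, -0.24, -0.074, -0.563], [-0.001, 0.296, -0.955, 0.373], [0.0, 0.0, 0.0, 1.0]]
```

View pics/scene0.png

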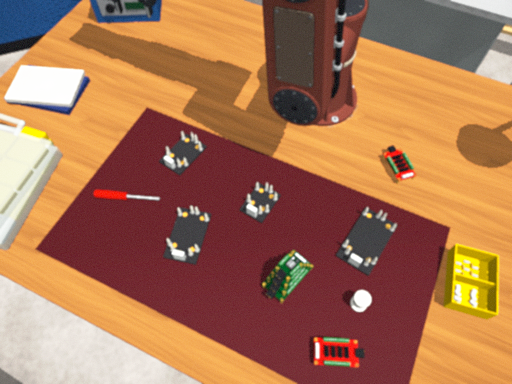

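View pics/top0.png

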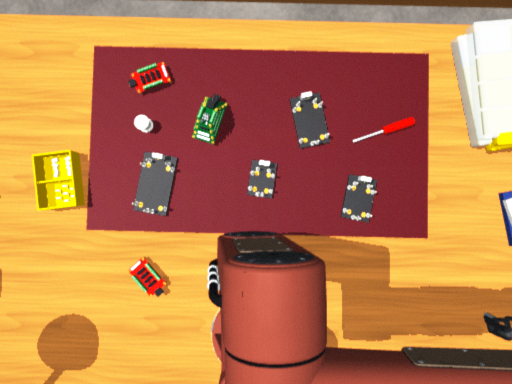

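View pics/wrist0.png

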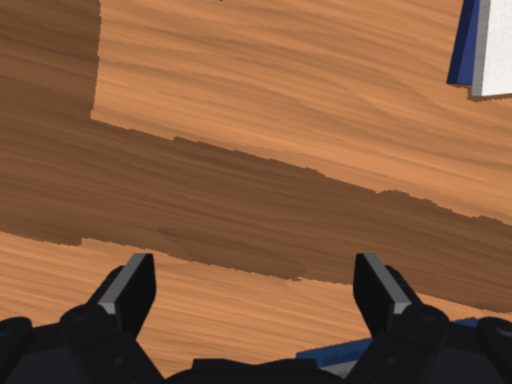

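Run:
```python
import cv2
a=cv2.imread("pics/top0.png");b=cv2.imread("pics/scene0.png")
cv2.imwrite("pics/topz1.png",cv2.resize(a[50:230,90:340],None,fx=3.2,fy=3.2,interpolation=cv2.INTER_CUBIC))
cv2.imwrite("pics/topz2.png",cv2.resize(a[80:230,240:400],None,fx=4,fy=4,interpolation=cv2.INTER_CUBIC))
cv2.imwrite("pics/scz1.png",cv2.resize(b[120:300,150:410],None,fx=3,fy=3,interpolation=cv2.INTER_CUBIC))
```

```text
(no output)
```

View pics/topz1.png

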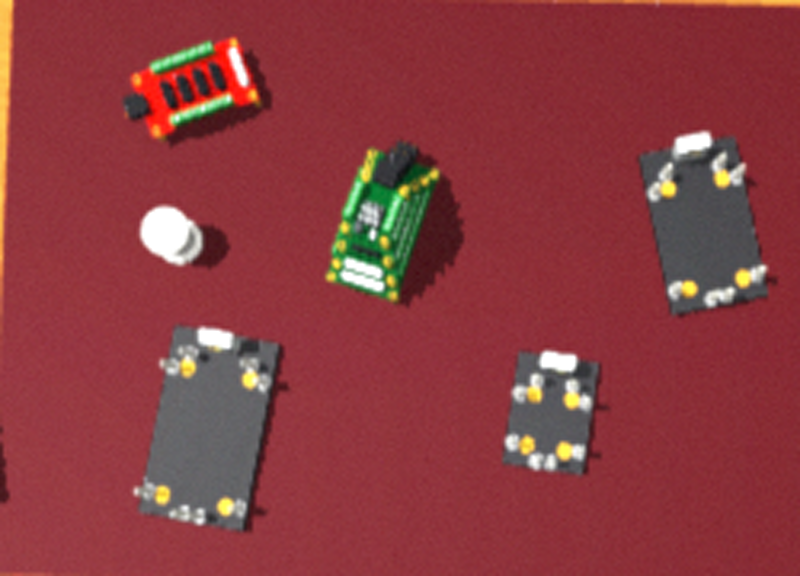

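View pics/scz1.png

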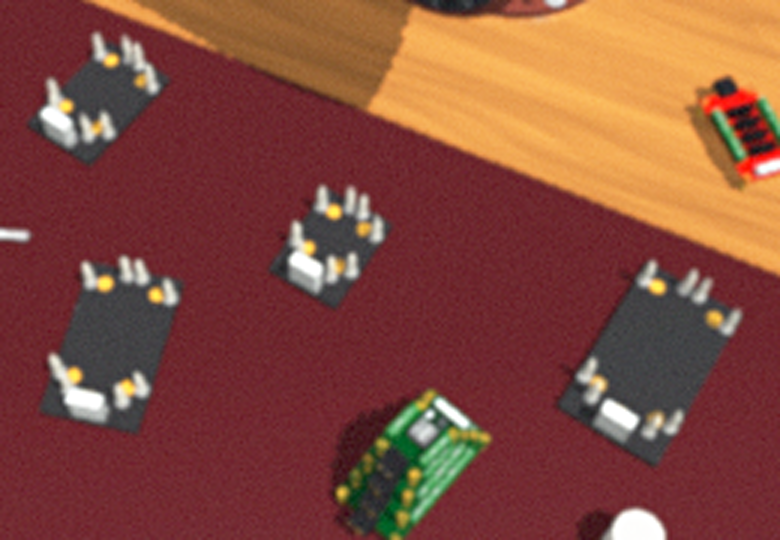

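View pics/topz2.png

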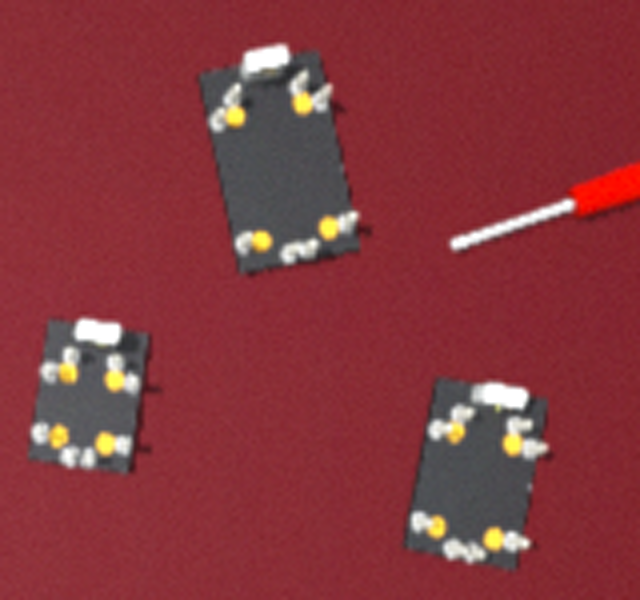

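```bash
cat > h.py <<'E'
import numpy as np,cv2,pickle
from scipy.spatial.transform import Rotation as R
def ray(f,px,z):
    px=np.atleast_2d(px).astype(float);T=f["T"]
    d=np.c_[(px[:,0]-f["cx"])/f["fx"],(px[:,1]-f["cy"])/f["fy"],np.ones(len(px))]@T[:3,:3].T
    o=T[:3,3]; return (o+d*((z-o[2])/d[:,2])[:,None])
def proj(f,P):
    P=np.atleast_2d(P);T=f["T"];c=(P-T[:3,3])@T[:3,:3]
    return np.c_[c[:,0]/c[:,2]*f["fx"]+f["cx"],c[:,1]/c[:,2]*f["fy"]+f["cy"]]
def blobs(img,lo,hi,amin,amax=1e9,roi=None):
    hsv=cv2.cvtColor(img,cv2.COLOR_RGB2HSV)
    m=cv2.inRange(hsv,np.array(lo),np.array(hi))
    if roi: k=np.zeros_like(m);x0,y0,x1,y1=roi;k[y0:y1,x0:x1]=255;m&=k
    n,l,s,c=cv2.connectedComponentsWithStats(m)
    return [(c[i].round(1).tolist(),int(s[i,4])) for i in range(1,n) if amin<=s[i,4]<=amax]
def snap(n,name):
    from bench import arm
    f=arm.grab_frame(n);pickle.dump(f,open(f"pics/{name}.pkl","wb"))
    cv2.imwrite(f"pics/{name}.png",cv2.cvtColor(f["image"],cv2.COLOR_RGB2BGR));return f
def load(n): return pickle.load(open(f"pics/{n}.pkl","rb"))
def go(pos,yaw=None,yaw_exact=False):
    """yaw: world yaw of the jaw (tool y) axis wanted; prints turn about tool x, tilt fix and shift AFTER turning"""
    from bench import arm
    s=arm.state();M=R.from_euler('xyz',s["eef_rot"],degrees=True)
    m=M.as_matrix();cur=np.degrees(np.arctan2(m[1,1],m[0,1]))
    if yaw is None: yaw=cur
    d=(yaw-cur+180)%360-180
    if not yaw_exact: d=(d+90)%180-90
    y=np.radians(cur+d);Y=np.array([np.cos(y),np.sin(y),0]);X=np.array([0,0,-1.])
    G=np.c_[X,Y,np.cross(X,Y)]
    rv=(M.inv()*R.from_matrix(G)).as_rotvec(degrees=True)
    sh=G.T@(np.array(pos)-s["tool_pos"])*100
    print("clk %.2f pos %s jawyaw %.2f q1 %.1f q6 %.1f Fz %.1f op %.4f"%(s["clock"],s["tool_pos"].round(4),cur,s["qpos"][0],s["qpos"][5],s["wrist_force"][2],s["opening"]))
    print(" turn rv",rv.round(2),"-> shift cm (after turn)",sh.round(2),"|h|",np.hypot(sh[1],sh[2]).round(1))
E
python3 - <<'E'
from h import *
f=load("top0")
for c,a in blobs(f["image"],(20,120,120),(32,255,255),4,60,(95,50,420,230)):
    print(c,a,ray(f,c,.013)[0].round(4))
# tool/camera geometry
w=load("wrist0");from bench import arm;s=arm.state()
M=R.from_euler('xyz',s["eef_rot"],degrees=True).as_matrix()
print("tool",M.round(2).tolist(),"cam in tool",(M.T@(w["T"][:3,3]-s["tool_pos"])).round(3),"cam axes",(M.T@w["T"][:3,:3]).round(2).tolist())
g=f["image"];h=cv2.cvtColor(g,cv2.COLOR_RGB2HSV)
print("stack rough", ray(f,[210,120],.1))
go([0.6,0.13,.3],0)
E
```

```text
[204.5, 101.1] 24 [0.688  0.1676 0.013 ]
[223.8, 105.0] 15 [0.6775 0.1094 0.013 ]
[315.4, 105.3] 18 [ 0.6831 -0.165   0.013 ]
[298.5, 108.6] 15 [ 0.6719 -0.1146  0.013 ]
[215.9, 108.9] 8 [0.6652 0.1327 0.013 ]
[197.2, 120.7] 6 [0.6282 0.1877 0.013 ]
[209.5, 125.0] 6 [0.6162 0.1505 0.013 ]
[196.5, 126.5] 4 [0.6107 0.1892 0.013 ]
[194.3, 132.0] 7 [0.594  0.1953 0.013 ]
[210.6, 131.3] 7 [0.5973 0.1466 0.013 ]
[192.7, 136.0] 7 [0.5819 0.1997 0.013 ]
[321.6, 136.6] 20 [ 0.5893 -0.1852  0.013 ]
[211.7, 137.5] 6 [0.5787 0.1428 0.013 ]
[305.0, 139.7] 18 [ 0.5788 -0.1359  0.013 ]
[212.2, 142.3] 6 [0.5643 0.1409 0.013 ]
[148.2, 164.6] 19 [0.493  0.3297 0.013 ]
[167.2, 168.4] 13 [0.483  0.2727 0.013 ]
[256.5, 172.9] 15 [0.476  0.0064 0.013 ]
[268.4, 174.5] 17 [ 0.4721 -0.0291  0.013 ]
[254.2, 188.5] 22 [0.4294 0.0121 0.013 ]
[353.5, 187.7] 12 [ 0.439  -0.2825  0.013 ]
[265.7, 190.4] 20 [ 0.4246 -0.0222  0.013 ]
[367.5, 190.6] 17 [ 0.4314 -0.324   0.013 ]
[140.4, 204.2] 20 [0.3746 0.3487 0.013 ]
[159.6, 207.8] 17 [0.3653 0.2913 0.013 ]
[348.9, 211.3] 14 [ 0.3688 -0.2699  0.013 ]
[363.0, 214.0] 21 [ 0.3618 -0.3116  0.013 ]
tool [[-0.0, 0.25, -0.97], [0.0, -0.97, -0.25], [-1.0, -0.0, -0.0]] cam in tool [-0.123  0.002 -0.076] cam axes [[-0.0, -0.3, 0.95], [1.0, -0.0, 0.0], [0.0, 0.95, 0.3]]
stack rough [[0.61287753 0.13771372 0.1       ]]
clk 0.15 pos [ 0.1512 -0.5804  0.2497] jawyaw -75.40 q1 -87.9 q6 77.5 Fz -1.0 op 0.0857
 turn rv [-7.54e+01 -5.00e-02  4.00e-02] -> shift cm (after turn) [ -5.03  44.88 -71.04] |h| 84.0
```

```bash
python3 -m inch '[[[0,0,0],[-7,0,0],1],[[0,0,0],[-7,0,0],1],[[0,0,0],[-7,0,0],1],[[0,0,0],[-7,0,0],1],[[0,0,0],[-7,0,0],1],[[0,0,0],[-7,0,0],1],[[0,0,0],[-7,0,0],1],[[0,0,0],[-7,0,0],1],[[0,0,0],[-7,0,0],1],[[0,0,0],[-7,0,0],1]]'
python3 -m inch '[[[0,0,0],[-7,0,0],1],[[0,0,0],[-7,0,0],1],[[0,0,0],[-7,0,0],1],[[0,0,0],[-7,0,0],1],[[0,0,0],[-7,0,0],1],[[0,0,0],[-7,0,0],1],[[0,0,0],[-7,0,0],1],[[0,0,0],[-7,0,0],1],[[0,0,0],[-7,0,0],1],[[0,0,0],[-7,0,0],1]]'
python3 -c "
from h import *
go([.61,.138,.26],75,True)"
```

```text
clock: 0.98
tool_pos: [0.1512, -0.5805, 0.25]
eef_rot: [-175.3, 90.0, 89.6]
wrist_force: [0.8, -1.2, -0.4]
opening: 0.0852
clock: 1.82
tool_pos: [0.1512, -0.5805, 0.25]
eef_rot: [115.2, 90.0, 90.2]
wrist_force: [0.2, -0.1, -0.5]
opening: 0.0853
clk 1.82 pos [ 0.1512 -0.5805  0.25  ] jawyaw 64.94 q1 -87.9 q6 -62.8 Fz -0.5 op 0.0853
 turn rv [-1.006e+01 -1.000e-02 -3.000e-02] -> shift cm (after turn) [-1.   81.28 25.72] |h| 85.2
```

```bash
python3 -m inch '[[[0,0,0],[-5,0,0],1],[[0,0,0],[-5.06,0,0],1],[[-0.05,3.87,1.22],[0,0,0],1],[[-0.05,3.87,1.22],[0,0,0],1],[[-0.05,3.87,1.22],[0,0,0],1],[[-0.05,3.87,1.22],[0,0,0],1],[[-0.05,3.87,1.22],[0,0,0],1],[[-0.05,3.87,1.22],[0,0,0],1],[[-0.05,3.87,1.22],[0,0,0],1],[[-0.05,3.87,1.22],[0,0,0],1]]'
python3 -m inch '[[[-0.05,3.87,1.22],[0,0,0],1],[[-0.05,3.87,1.22],[0,0,0],1],[[-0.05,3.87,1.22],[0,0,0],1],[[-0.05,3.87,1.22],[0,0,0],1],[[-0.05,3.87,1.22],[0,0,0],1],[[-0.05,3.87,1.22],[0,0,0],1],[[-0.05,3.87,1.22],[0,0,0],1],[[-0.05,3.87,1.22],[0,0,0],1],[[-0.05,3.87,1.22],[0,0,0],1],[[-0.05,3.87,1.22],[0,0,0],1]]'
python3 -m inch '[[[-0.05,3.87,1.22],[0,0,0],1],[[-0.05,3.87,1.22],[0,0,0],1],[[-0.05,3.87,1.22],[0,0,0],1],[[0,0,0],[0,0,0],1],[[0,0,0],[0,0,0],1]]'
python3 -c "
from h import *
go([.61,.138,.26],75,True)
f=snap('wrist','w1')"
```

```text
clock: 2.65
tool_pos: [0.3278, -0.3061, 0.2542]
eef_rot: [-48.5, 90.0, -63.9]
wrist_force: [0.7, -0.6, 0.8]
opening: 0.0854
clock: 3.48
tool_pos: [0.548, 0.0352, 0.2591]
eef_rot: [-77.0, 90.0, -92.3]
wrist_force: [-0.6, -1.6, 1.0]
opening: 0.0856
clock: 3.9
tool_pos: [0.6134, 0.1371, 0.2588]
eef_rot: [-161.9, 89.8, -177.1]
wrist_force: [-0.8, -1.0, 0.2]
opening: 0.0854
clk 3.90 pos [0.6134 0.1371 0.2588] jawyaw 74.83 q1 0.7 q6 15.9 Fz 0.2 op 0.0854
 turn rv [-0.17 -0.16  0.05] -> shift cm (after turn) [-0.12  0.   -0.35] |h| 0.4
```

View pics/w1.png

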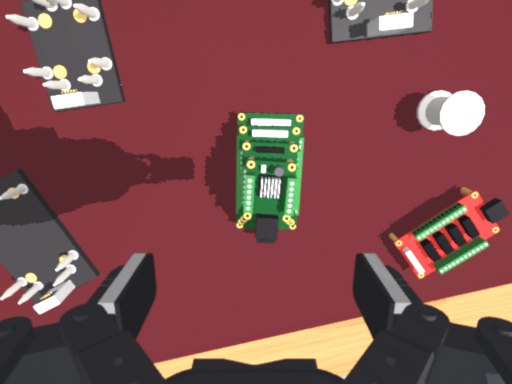

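Run:
```python
import cv2
a=cv2.imread("pics/w1.png")
cv2.imwrite("pics/w1z.png",cv2.resize(a[105:250,215:325],None,fx=4,fy=4,interpolation=cv2.INTER_CUBIC))
```

```text
(no output)
```

View pics/w1z.png

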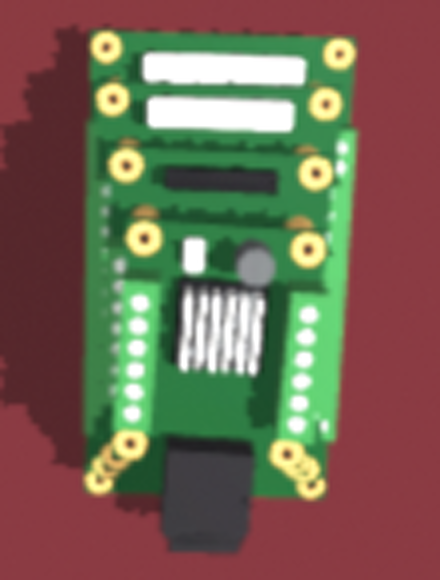

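```bash
cat >> h.py <<'E'
def quad(f,px,z):
    """px: 4 ring pixels: rear-, rear, front, front ; returns centre, yaw (rear->front), sizes"""
    P=ray(f,px,z);c=P.mean(0);d=(P[2:].mean(0)-P[:2].mean(0))[:2]
    e=P[[0,2]].mean(0)-P[[1,3]].mean(0)
    yaw=np.degrees(np.arctan2(d[1],d[0]));eyaw=np.degrees(np.arctan2(e[1],e[0]))
    print("centre",c.round(4),"yaw %.2f"%yaw,"cross yaw %.2f"%eyaw,"len %.4f wid %.4f"%(np.hypot(*d),np.hypot(*e[:2])));return c,yaw
E
python3 - <<'E'
from h import *
f=load("w1")
b=blobs(f["image"],(18,60,120),(32,255,255),4,400,(225,105,310,240))
for x in b: print(x)
z=np.array([[144,238],[307,250],[131,443],[286,454]])/4+[215,105]
quad(f,z,.091)
t=load("top0"); 
quad(t,np.array([[256.5,172.9],[268.4,174.5],[254.2,188.5],[265.7,190.4]])[[2,3,0,1]],.013)
print(blobs(f["image"],(18,60,120),(32,255,255),20,400,(0,0,130,110)))
E
```

```text
([240.8, 116.2], 47)
([299.5, 117.7], 51)
([242.6, 129.4], 51)
([295.9, 130.7], 49)
([246.1, 145.2], 61)
([293.3, 147.4], 57)
([250.5, 162.8], 71)
([291.2, 165.6], 74)
([243.3, 219.7], 129)
([289.6, 222.1], 110)
centre [0.6304 0.1447 0.091 ] yaw -19.01 cross yaw -109.49 len 0.0480 wid 0.0357
centre [ 0.4505 -0.0082  0.013 ] yaw -7.63 cross yaw 82.88 len 0.0475 wid 0.0352
[([79.2, 16.1], 123), ([44.5, 20.2], 167), ([93.1, 68.2], 98), ([59.5, 71.5], 151), ([69.4, 91.0], 46)]
```

Run:
```python
from h import *
f=load("w1")
quad(f,[[79.2,16.1],[44.5,20.2],[93.1,68.2],[59.5,71.5]],.013)
# all boards' rings: rear pairs; check heights with mid of rear ring pairs
for nm,a,b,z in [("power",[240.8,116.2],[299.5,117.7],.025),("drive",[242.6,129.4],[295.9,130.7],.047),("io",[246.1,145.2],[293.3,147.4],.069)]:
    P=ray(f,[a,b],z);d=P[1]-P[0];print(nm,P.mean(0).round(4),np.hypot(*d[:2]).round(4),np.degrees(np.arctan2(d[1],d[0])).round(2))
go([.6304,.1447,.103],70.7,True)
```

```text
centre [ 0.4518 -0.0132  0.013 ] yaw -7.03 cross yaw 80.38 len 0.0483 wid 0.0350
power [0.5725 0.1634 0.025 ] 0.0605 73.37
drive [0.5825 0.159  0.047 ] 0.0521 73.42
io [0.5943 0.1554 0.069 ] 0.0438 72.13
clk 3.95 pos [0.6131 0.1358 0.2598] jawyaw 74.74 q1 0.6 q6 15.8 Fz -0.3 op 0.0851
 turn rv [ 4.04 -0.09  0.05] -> shift cm (after turn) [15.68  1.41  1.34] |h| 1.9
```

```bash
python3 -m inch '[[[1.5,0.4,0.35],[4,0,0],1],[[1.5,0.36,0.33],[0,0,0],1],[[1.5,0.36,0.33],[0,0,0],1],[[1.5,0.3,0.33],[0,0,0],1],[[0,0,0],[0,0,0],1],[[0,0,0],[0,0,0],1]]'
python3 -c "
from h import *
go([.6304,.1447,.103],70.7,True)
f=snap('wrist','w2')
for x in blobs(f['image'],(18,60,120),(32,255,255),20,600,(150,50,400,300)): print(x)
cv2.imwrite('pics/w2z.png',cv2.resize(cv2.imread('pics/w2.png')[80:330,180:380],None,fx=2.4,fy=2.4))
"
```

```text
clock: 4.45
tool_pos: [0.6297, 0.1435, 0.2008]
eef_rot: [-146.1, 89.9, -165.5]
wrist_force: [-0.1, 0.2, 0.6]
opening: 0.0852
clk 4.45 pos [0.6297 0.1435 0.2008] jawyaw 70.59 q1 1.3 q6 20.7 Fz 0.6 op 0.0852
 turn rv [-0.11 -0.06  0.04] -> shift cm (after turn) [9.78 0.14 0.02] |h| 0.1
([291.5, 103.4], 70)
([220.7, 106.7], 71)
([287.4, 118.6], 71)
([222.4, 122.0], 71)
([285.0, 138.7], 85)
([226.7, 140.6], 89)
([283.1, 161.5], 106)
([232.1, 163.1], 87)
([232.1, 231.5], 108)
([287.6, 229.3], 150)
```

View pics/w2z.png

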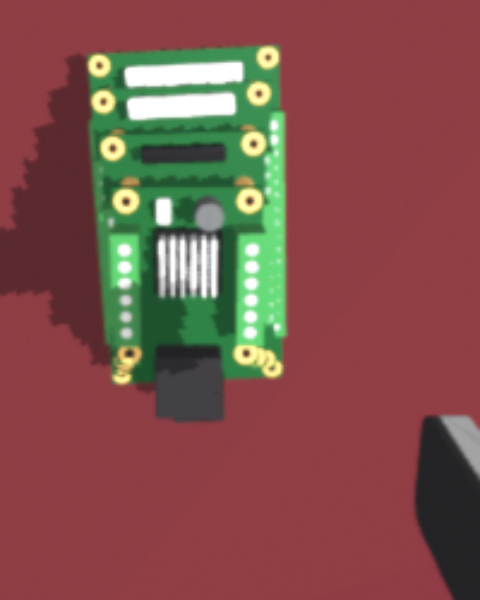

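Run:
```python
from h import *
f=load("w2")
c,y=quad(f,[[283.1,161.5],[232.1,163.1],[282.1,227.1],[233.75,227.1]],.091)
go([c[0],c[1],.103],90+y,True)
```

```text
centre [0.6297 0.1446 0.091 ] yaw -18.97 cross yaw 71.49 len 0.0489 wid 0.0357
clk 4.50 pos [0.6302 0.1436 0.2019] jawyaw 70.60 q1 1.3 q6 20.7 Fz 0.4 op 0.0855
 turn rv [-0.43  0.04  0.  ] -> shift cm (after turn) [ 9.89  0.07 -0.08] |h| 0.1
```

```bash
python3 -m inch '[[[2,0.07,-0.07],[-0.4,0,0],1],[[2,0,0],[0,0,0],0.9],[[2,0,0],[0,0,0],0.8],[[2,0,0],[0,0,0],0.75],[[1.2,0,0],[0,0,0],0.75],[[0.6,0,0],[0,0,0],0.75],[[0,0,0],[0,0,0],0.75],[[0,0,0],[0,0,0],0.75]]'
python3 -m inch '[[[0,0,0],[0,0,0],0],[[0,0,0],[0,0,0],0],[[0,0,0],[0,0,0],0],[[0,0,0],[0,0,0],0],[[0,0,0],[0,0,0],0],[[0,0,0],[0,0,0],0]]'
python3 -c "
from h import *
go([.6297,.1446,.103],71,True)
f=snap('wrist','w3');snap('scene','s3')
"
```

```text
clock: 5.17
tool_pos: [0.6305, 0.1453, 0.1041]
eef_rot: [14.6, 89.9, -4.4]
wrist_force: [-0.2, -0.6, 0.3]
opening: 0.0642
clock: 5.67
tool_pos: [0.631, 0.1455, 0.1047]
eef_rot: [15.2, 89.9, -3.8]
wrist_force: [-0.6, -0.3, 6.4]
opening: 0.0425
clk 5.67 pos [0.631  0.1455 0.1047] jawyaw 71.06 q1 1.4 q6 20.4 Fz 6.4 op 0.0425
 turn rv [ 0.06  0.14 -0.04] -> shift cm (after turn) [ 0.17 -0.12 -0.1 ] |h| 0.2
```

View pics/w3.png

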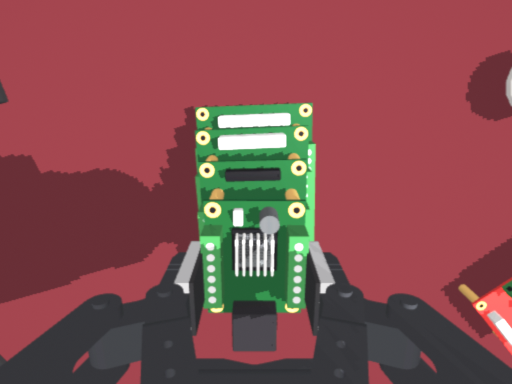

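```bash
python3 -m inch '[[[-0.3,0,0],[0,0,0],0],[[-0.7,0,0],[0,0,0],0],[[-1.5,0,0],[0,0,0],0],[[-2.5,0,0],[0,0,0],0],[[-2.5,0,0],[0,0,0],0],[[-2.5,0,0],[0,0,0],0],[[-2,0,0],[0,0,0],0],[[0,0,0],[0,0,0],0]]'
python3 -c "
from h import *
f=snap('wrist','w4')
for x in blobs(f['image'],(18,60,120),(32,255,255),20,600,(150,50,400,300)): print(x)
go([.4515,-0.011,.2],82.5,True)
"
```

```text
clock: 6.43
tool_pos: [0.6319, 0.1455, 0.2287]
eef_rot: [20.0, 89.6, 1.1]
wrist_force: [-0.0, 0.9, 0.5]
opening: 0.0428
([285.4, 99.1], 56)
([220.2, 101.5], 60)
([281.4, 112.9], 58)
([222.0, 115.5], 56)
([225.6, 132.5], 71)
([278.8, 131.4], 65)
([217.3, 194.2], 98)
([291.4, 194.6], 105)
([212.1, 209.4], 196)
([296.3, 209.6], 195)
([397.3, 224.1], 23)
clk 6.48 pos [0.6314 0.1455 0.2262] jawyaw 71.06 q1 1.4 q6 20.4 Fz -0.8 op 0.0422
 turn rv [-11.44   0.27  -0.07] -> shift cm (after turn) [  2.62 -17.87 -15.79] |h| 23.8
```

View pics/w4.png

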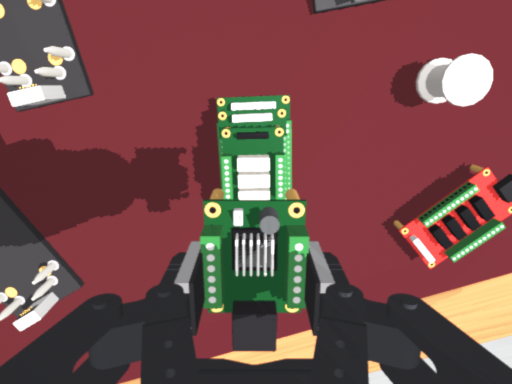

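```bash
python3 -c "
from h import *
f=load('w4')
from bench import arm
P=ray(f,[[296.3,209.6],[212.1,209.4],[292.5,308],[217,308]],.2262-.0135)
print(P.round(4)); quad(f,[[296.3,209.6],[212.1,209.4],[292.5,308],[217,308]],.2262-.0135)
"
python3 -m inch '[[[0,0,0],[-5.7,0,0],0],[[0,0,0],[-5.7,0,0],0],[[0,-2.98,-2.63],[0,0,0],0],[[0,-2.98,-2.63],[0,0,0],0],[[0,-2.98,-2.63],[0,0,0],0],[[0,-2.98,-2.63],[0,0,0],0],[[0,-2.98,-2.63],[0,0,0],0],[[0,-2.98,-2.63],[0,0,0],0],[[0,0,0],[0,0,0],0],[[0,0,0],[0,0,0],0]]'
python3 -c "
from h import *
f=snap('wrist','w5')
go([.4515,-0.011,.2],82.5,True)
for x in blobs(f['image'],(18,60,120),(32,255,255),10,600): print(x)
"
```

```text
[[0.6149 0.1693 0.2127]
 [0.6028 0.1347 0.2127]
 [0.6625 0.153  0.2127]
 [0.6507 0.1187 0.2127]]
centre [0.6327 0.1439 0.2127] yaw -18.67 cross yaw 70.90 len 0.0504 wid 0.0364
clock: 7.32
tool_pos: [0.4491, -0.012, 0.2223]
eef_rot: [-18.5, 90.0, -26.2]
wrist_force: [-0.3, -0.3, -1.0]
opening: 0.0426
clk 7.37 pos [ 0.45   -0.0114  0.2224] jawyaw 82.37 q1 -18.2 q6 -10.6 Fz 0.2 op 0.0427
 turn rv [-0.13  0.02 -0.01] -> shift cm (after turn) [2.24 0.06 0.15] |h| 0.2
([236.2, 139.5], 19)
([274.3, 144.6], 102)
([238.2, 148.8], 18)
([237.8, 186.4], 16)
([273.5, 189.6], 93)
([291.3, 194.7], 116)
([217.4, 194.9], 108)
([211.3, 209.2], 58)
([296.2, 209.5], 58)
([212.3, 209.4], 31)
([296.4, 209.6], 27)
([406.1, 252.9], 80)
([455.4, 256.9], 32)
([464.3, 264.2], 42)
([411.1, 268.5], 72)
([418.3, 276.7], 42)
([459.8, 275.7], 43)
([468.9, 283.5], 43)
([421.4, 291.7], 87)
([463.3, 297.7], 75)
([429.1, 301.4], 46)
([217.4, 309.0], 41)
([289.9, 309.1], 30)
([473.8, 308.0], 42)
([196.0, 356.0], 12)
```

View pics/w5.png

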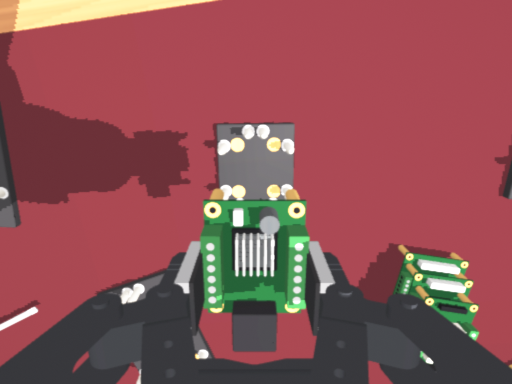

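```bash
python3 -c "
from h import *
f=load('w5')
cv2.imwrite('pics/w5z.png',cv2.resize(cv2.imread('pics/w5.png')[110:220,200:310],None,fx=5,fy=5,interpolation=cv2.INTER_CUBIC))
c,y=quad(f,[[274.3,144.6],[237.4,145],[273.5,189.7],[238,191.2]],.013)
go([c[0],c[1],.2],90+y,True)
"
```

```text
centre [ 0.4513 -0.0123  0.013 ] yaw -7.79 cross yaw 83.84 len 0.0468 wid 0.0363
clk 7.37 pos [ 0.45   -0.0114  0.2224] jawyaw 82.37 q1 -18.2 q6 -10.6 Fz 0.2 op 0.0427
 turn rv [ 0.16  0.02 -0.01] -> shift cm (after turn) [ 2.24 -0.08  0.15] |h| 0.2
```

View pics/w5z.png

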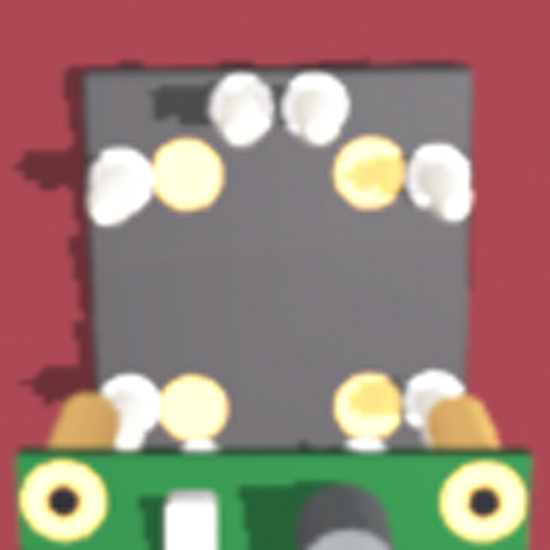

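```bash
python3 -m inch '[[[2.4,0.02,0.02],[0,0,0],0],[[2.4,0.02,0.01],[0,0,0],0],[[2.4,0.02,0],[0,0,0],0],[[2.4,0,0],[0,0,0],0],[[2,0,0],[0,0,0],0],[[0,0,0],[0,0,0],0],[[0,0,0],[0,0,0],0]]'
python3 -c "
from h import *
f=snap('wrist','w6');snap('scene','s6');snap('top','t6')
go([.4515,-0.011,.2],82.5,True)
cv2.imwrite('pics/w6z.png',cv2.resize(cv2.imread('pics/w6.png')[20:340,130:380],None,fx=2,fy=2,interpolation=cv2.INTER_CUBIC))
"
```

```text
clock: 7.95
tool_pos: [0.4502, -0.0095, 0.106]
eef_rot: [168.2, 89.8, 160.7]
wrist_force: [0.5, 0.1, -0.1]
opening: 0.0426
clk 8.10 pos [ 0.4516 -0.0105  0.1083] jawyaw 82.50 q1 -18.0 q6 -10.5 Fz -0.3 op 0.0429
 turn rv [-0.    0.11  0.02] -> shift cm (after turn) [-9.17 -0.05 -0.  ] |h| 0.1
```

View pics/w6z.png

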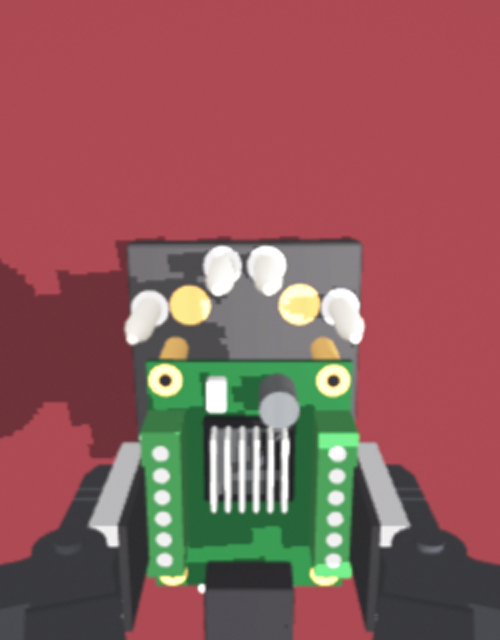

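```bash
python3 -c "
from h import *
f=load('w6')
n=ray(f,[[130+95,20+152],[130+149.5,20+151.5]],.013);b=ray(f,[[130+82.5,210],[130+166,210]],.0945)
print(n,b,n.mean(0)-b.mean(0))
d=n.mean(0)-b.mean(0);y=np.radians(82.5);Y=np.array([np.cos(y),np.sin(y),0]);Z=np.array([np.sin(y),-np.cos(y),0]);print('dy',d@Y,'dz',d@Z)
for p in (n,b):
  e=p[1]-p[0];print(np.degrees(np.arctan2(e[1],e[0])))
s=cv2.imread('pics/s6.png');p=proj(load('s6'),[.4515,-.011,.06])[0].astype(int);print(p)
cv2.imwrite('pics/s6z.png',cv2.resize(s[p[1]-50:p[1]+50,p[0]-60:p[0]+60],None,fx=5,fy=5,interpolation=cv2.INTER_CUBIC))
"
```

```text
[[ 0.42521954 -0.02707149  0.013     ]
 [ 0.42953458  0.00829267  0.013     ]] [[ 0.42222593 -0.02518582  0.0945    ]
 [ 0.42682143  0.00973625  0.0945    ]] [ 0.00285338 -0.00166462 -0.0815    ]
dy -0.0012779401816134764 dz 0.0030462483155569483
83.04331948550536
82.50333917057566
[261 191]
```

View pics/s6z.png

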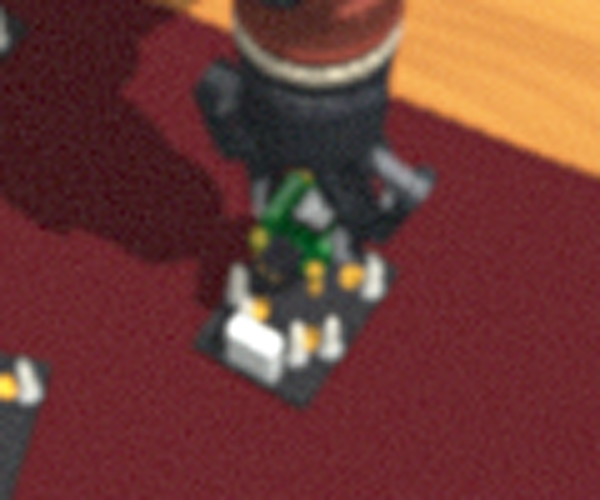

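```bash
python3 -c "
from h import *
y=np.radians(82.4);Y=np.array([np.cos(y),np.sin(y),0]);Z=np.array([np.sin(y),-np.cos(y),0])
f=load('w5');n=ray(f,[[237.6,144.8],[274,144.6],[238.6,191.6],[273.8,191.4]],.013);b=ray(f,[[211.8,209.4],[296.2,209.4]],.2224-.0135)
T=np.array([.4496,-.0116,0])
print('w5 nest-T',(n[:2].mean(0)-T)@Z,(n[2:].mean(0)-T)@Z,(n.mean(0)-T)@Y,'board-T',(b.mean(0)-T)@Z,(b.mean(0)-T)@Y, 'camT',f['T'][:3,3]-T)
f=load('w6');n=ray(f,[[225,172],[279.5,171.5]],.013);b=ray(f,[[212.5,210],[296,210]],.0945)
T=np.array([.4511,-.0105,0])
print('w6',(n.mean(0)-T)@Z,(n.mean(0)-T)@Y,(b.mean(0)-T)@Z,(b.mean(0)-T)@Y,'camT',f['T'][:3,3]-T)
from bench import arm;s=arm.state();print(s['tool_pos'],s['clock'])
"
```

```text
w5 nest-T -0.021708658724995278 0.02631882823586928 -0.00029464148110885707 board-T -0.025641011465507017 -0.0020478271505779307 camT [-0.07504848  0.00820788  0.34558293]
w6 -0.023661427903413836 -0.002036677782937338 -0.02670990200451934 -0.0007640562513322817 camT [-0.07520239  0.00911291  0.22945677]
[ 0.45161388 -0.01046291  0.10832675] 8.1
```

```bash
python3 -m inch '[[[0,-0.1,0.3],[0,0,0],0],[[1.5,0,0],[0,0,0],0],[[1.5,0,0],[0,0,0],0],[[1.2,0,0],[0,0,0],0],[[0.8,0,0],[0,0,0],0],[[0.3,0,0],[0,0,0],0],[[0,0,0],[0,0,0],0]]'
python3 -m inch '[[[0.15,0,0],[0,0,0],0],[[0.15,0,0],[0,0,0],0],[[0,0,0],[0,0,0],0]]'
python3 -c "
from h import *
f=snap('wrist','w7')
go([.4515,-0.011,.0485],82.5,True)
cv2.imwrite('pics/w7z.png',cv2.resize(cv2.imread('pics/w7.png')[80:340,130:380],None,fx=2.3,fy=2.3,interpolation=cv2.INTER_CUBIC))
"
```

```text
clock: 8.68
tool_pos: [0.4531, -0.0119, 0.0534]
eef_rot: [175.9, 90.0, 168.4]
wrist_force: [0.4, 0.3, -0.5]
opening: 0.0426
clock: 8.93
tool_pos: [0.4537, -0.012, 0.0511]
eef_rot: [-17.0, 90.0, -24.6]
wrist_force: [0.2, 1.0, 0.0]
opening: 0.0426
clk 8.98 pos [ 0.4536 -0.012   0.0511] jawyaw 82.46 q1 -18.1 q6 -10.6 Fz -0.2 op 0.0424
 turn rv [-0.04  0.03  0.01] -> shift cm (after turn) [ 0.26  0.07 -0.22] |h| 0.2
```

View pics/w7z.png

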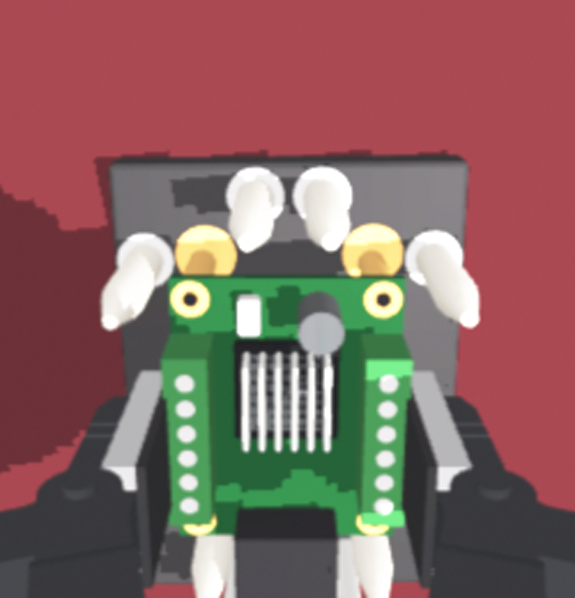

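```bash
python3 -m inch '[[[0.1,0,0],[0,0,0],0],[[0.1,0,0],[0,0,0],0],[[0,0,0],[0,0,0],0]]'; python3 -m inch '[[[0.06,0,0],[0,0,0],0],[[0,0,0],[0,0,0],0]]'
```

```text
clock: 9.23
tool_pos: [0.4535, -0.012, 0.0489]
eef_rot: [-19.7, 90.0, -27.2]
wrist_force: [-0.1, -0.6, 0.6]
opening: 0.0422
clock: 9.4
tool_pos: [0.4535, -0.012, 0.0488]
eef_rot: [-33.1, 90.0, -40.6]
wrist_force: [-2.1, 0.8, 5.1]
opening: 0.0426
```

```bash
python3 -m inch '[[[0,0,0],[0,0,0],0.8],[[0,0,0],[0,0,0],0.8],[[0,0,0],[0,0,0],0.8],[[-0.5,0,0],[0,0,0],0.8],[[-1.5,0,0],[0,0,0],0.8],[[-2.5,0,0],[0,0,0],0.8],[[-3.5,0,0],[0,0,0],0.8],[[-3.5,0,0],[0,0,0],0.8],[[-3.5,0,0],[0,0,0],0.8],[[0,0,0],[0,0,0],0.8]]'
python3 -c "
from h import *
f=snap('wrist','w8')
go([.618,0.147,.2],72,True)
cv2.imwrite('pics/w8z.png',cv2.resize(cv2.imread('pics/w8.png')[80:290,170:380],None,fx=2.8,fy=2.8,interpolation=cv2.INTER_CUBIC))
"
```

```text
clock: 10.23
tool_pos: [0.4559, -0.0127, 0.2055]
eef_rot: [-11.1, 89.5, -18.6]
wrist_force: [0.7, -0.3, 0.5]
opening: 0.0683
clk 10.28 pos [ 0.4553 -0.0125  0.2023] jawyaw 82.46 q1 -18.1 q6 -10.6 Fz -0.1 op 0.0686
 turn rv [10.46  0.38  0.04] -> shift cm (after turn) [ 0.23 20.2  10.55] |h| 22.8
```

View pics/w8z.png

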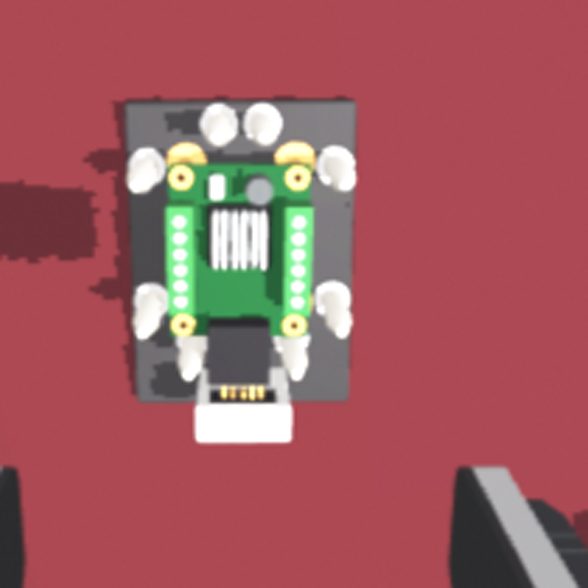

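```bash
python3 -c "
from h import *
f=load('w8');z=np.array([[297,178],[180,178],[293,325],[182,325]])/2.8+[170,80]
quad(f,z,.035)
"
python3 -m inch '[[[0,0,0],[5.2,0,0],0.9],[[0,0,0],[5.2,0,0],0.9],[[0,3.37,1.76],[0,0,0],0.9],[[0,3.37,1.76],[0,0,0],0.9],[[0,3.37,1.76],[0,0,0],0.9],[[0,3.37,1.76],[0,0,0],0.9],[[0,3.37,1.76],[0,0,0],0.9],[[0,3.37,1.76],[0,0,0],0.9],[[0,0,0],[0,0,0],0.9],[[0,0,0],[0,0,0],0.9]]'
python3 -c "
from h import *
f=snap('wrist','w9')
go([.618,0.147,.2],72,True)
for x in blobs(f['image'],(18,60,120),(32,255,255),20,600,(150,50,400,300)): print(x)
cv2.imwrite('pics/w9z.png',cv2.resize(cv2.imread('pics/w9.png')[80:290,150:360],None,fx=2.8,fy=2.8,interpolation=cv2.INTER_CUBIC))
"
```

```text
centre [ 0.4527 -0.0135  0.035 ] yaw -7.90 cross yaw 82.46 len 0.0478 wid 0.0361
clock: 11.12
tool_pos: [0.6158, 0.1491, 0.195]
eef_rot: [-158.5, 89.7, -176.3]
wrist_force: [0.6, 0.4, -0.4]
opening: 0.0769
clk 11.17 pos [0.6154 0.1482 0.1963] jawyaw 72.12 q1 1.7 q6 19.6 Fz -0.5 op 0.0769
 turn rv [ 0.12 -0.16  0.08] -> shift cm (after turn) [-0.37 -0.04  0.28] |h| 0.3
([292.5, 123.6], 71)
([221.5, 124.9], 68)
([287.8, 139.2], 73)
([222.7, 141.4], 76)
([226.9, 160.7], 101)
([285.0, 160.3], 95)
([228.8, 250.8], 78)
([286.7, 250.2], 115)
```

View pics/w9z.png

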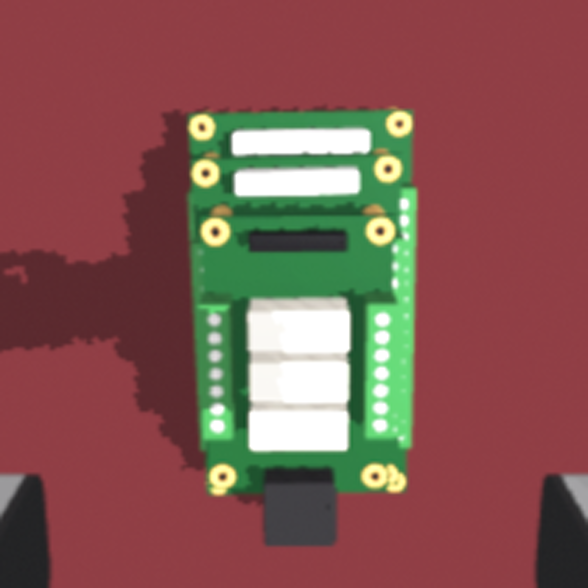

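```bash
python3 -c "
from h import *
f=load('w9')
c,y=quad(f,[[285,160.4],[226.9,160.7],[283.9,250],[229.3,250]],.069)
a=np.radians(y+90);c=c+.0012*np.array([np.cos(a),np.sin(a),0])
go([c[0],c[1],.0825],90+y,True)
"
```

```text
centre [0.6288 0.1449 0.069 ] yaw -17.35 cross yaw 72.34 len 0.0736 wid 0.0438
clk 11.17 pos [0.6154 0.1482 0.1963] jawyaw 72.12 q1 1.7 q6 19.6 Fz -0.5 op 0.0769
 turn rv [-0.53 -0.16  0.08] -> shift cm (after turn) [11.38  0.2   1.38] |h| 1.4
```

```bash
python3 -m inch '[[[2,0.1,0.65],[-0.3,0,0],0.9],[[2,0.1,0.65],[0,0,0],0.85],[[2,0,0],[0,0,0],0.8],[[2,0,0],[0,0,0],0.8],[[1.8,0,0],[0,0,0],0.8],[[1.0,0,0],[0,0,0],0.8],[[0.4,0,0],[0,0,0],0.8],[[0,0,0],[0,0,0],0.8],[[0,0,0],[0,0,0],0.8]]'
python3 -c "
from h import *
go([.6288,.1449,.0825],72.5,True);f=snap('wrist','w10')"
```

```text
clock: 11.92
tool_pos: [0.6294, 0.1455, 0.0875]
eef_rot: [13.5, 89.9, -4.1]
wrist_force: [0.2, -0.4, 0.7]
opening: 0.0684
clk 11.92 pos [0.6294 0.1455 0.0875] jawyaw 72.33 q1 1.4 q6 19.1 Fz 0.7 op 0.0684
 turn rv [-0.17  0.08 -0.02] -> shift cm (after turn) [ 0.5  -0.08 -0.04] |h| 0.1
```

View pics/w10.png

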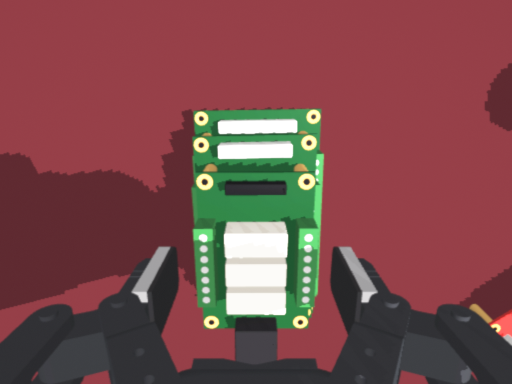

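```bash
python3 -m inch '[[[0.25,0,0],[0,0,0],0.8],[[0.2,0,0],[0,0,0],0.8],[[0,0,0],[0,0,0],0],[[0,0,0],[0,0,0],0],[[0,0,0],[0,0,0],0],[[0,0,0],[0,0,0],0],[[0,0,0],[0,0,0],0],[[0,0,0],[0,0,0],0]]'
python3 -m inch '[[[-0.3,0,0],[0,0,0],0],[[-0.7,0,0],[0,0,0],0],[[-1.5,0,0],[0,0,0],0],[[-2.5,0,0],[0,0,0],0],[[-2.5,0,0],[0,0,0],0],[[-2.5,0,0],[0,0,0],0],[[-2.5,0,0],[0,0,0],0],[[0,0,0],[0,0,0],0],[[0,0,0],[0,0,0],0]]'
python3 -c "
from h import *
f=snap('wrist','w11')
go([.402,-0.300,.2],80,True)
"
```

```text
clock: 12.63
tool_pos: [0.6293, 0.1459, 0.082]
eef_rot: [2.0, 90.0, -15.6]
wrist_force: [-1.3, -0.6, 5.1]
opening: 0.0509
clock: 13.38
tool_pos: [0.6301, 0.1459, 0.2088]
eef_rot: [17.8, 89.8, 0.2]
wrist_force: [-0.1, 0.1, -0.8]
opening: 0.0505
clk 13.43 pos [0.6293 0.1459 0.207 ] jawyaw 72.36 q1 1.5 q6 19.1 Fz -1.6 op 0.0507
 turn rv [-7.64  0.04 -0.01] -> shift cm (after turn) [  0.7  -47.86 -14.64] |h| 50.0
```

View pics/w11.png

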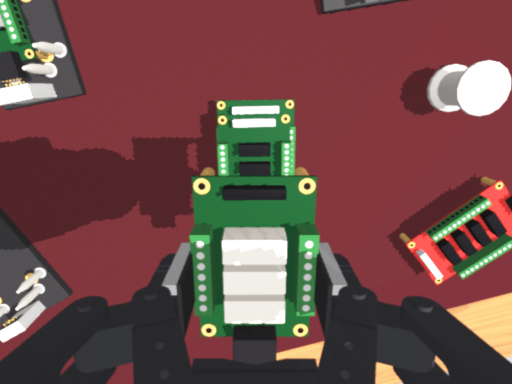

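```bash
python3 -m inch '[[[0,0,0],[-3.8,0,0],0],[[0,-1.84,-0.56],[-3.8,0,0],0],[[0,-3.68,-1.126],[0,0,0],0],[[0,-3.68,-1.126],[0,0,0],0],[[0,-3.68,-1.126],[0,0,0],0],[[0,-3.68,-1.126],[0,0,0],0],[[0,-3.68,-1.126],[0,0,0],0],[[0,-3.68,-1.126],[0,0,0],0],[[0,-3.68,-1.126],[0,0,0],0],[[0,-3.68,-1.126],[0,0,0],0]]'
python3 -m inch '[[[0,-3.68,-1.126],[0,0,0],0],[[0,-3.68,-1.126],[0,0,0],0],[[0,-3.68,-1.126],[0,0,0],0],[[0,-3.68,-1.126],[0,0,0],0],[[0,-1.84,-0.56],[0,0,0],0],[[0,0,0],[0,0,0],0],[[0,0,0],[0,0,0],0]]'
python3 -c "
from h import *
f=snap('wrist','w12')
go([.402,-0.300,.2],80,True)
for x in blobs(f['image'],(18,60,120),(32,255,255),10,600,(100,50,420,330)): print(x)
cv2.imwrite('pics/w12z.png',cv2.resize(cv2.imread('pics/w12.png')[80:340,130:380],None,fx=2.3,fy=2.3,interpolation=cv2.INTER_CUBIC))
"
```

```text
clock: 14.27
tool_pos: [0.4775, -0.1457, 0.2052]
eef_rot: [158.7, 89.9, 148.7]
wrist_force: [0.5, -1.1, 0.2]
opening: 0.0506
clock: 14.85
tool_pos: [0.3995, -0.2993, 0.2053]
eef_rot: [135.7, 89.9, 125.5]
wrist_force: [-0.3, -0.0, -0.9]
opening: 0.0505
clk 14.90 pos [ 0.4    -0.2986  0.2055] jawyaw 79.90 q1 -51.8 q6 -41.7 Fz -0.7 op 0.0506
 turn rv [-0.1  -0.08 -0.09] -> shift cm (after turn) [ 0.55 -0.1   0.22] |h| 0.2
([229.8, 134.0], 176)
([277.4, 134.1], 175)
([207.9, 172.0], 73)
([300.1, 171.6], 69)
([201.0, 185.8], 213)
([306.9, 185.7], 207)
([208.5, 326.8], 68)
([300.4, 326.8], 70)
```

View pics/w12z.png

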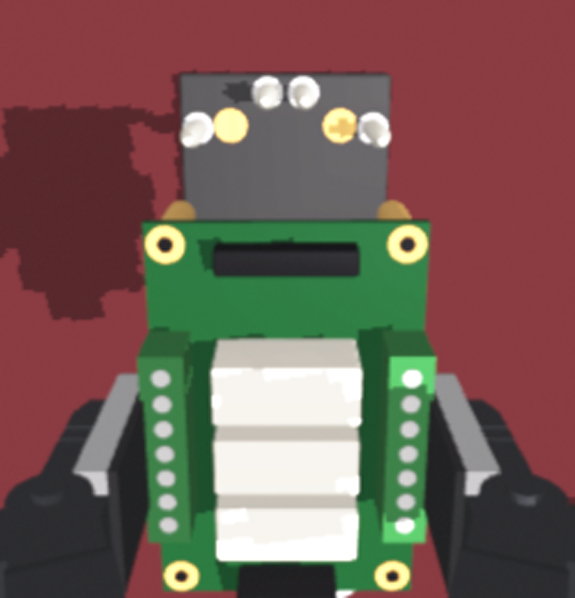

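```bash
cat >> h.py <<'E'
def rel(f,npx,bpx,zt,rel_t,jawyaw,zn=.013):
    n=ray(f,npx,zn);b=ray(f,bpx,zt-rel_t+.022);y=np.radians(jawyaw)
    Y=np.array([np.cos(y),np.sin(y),0]);Z=np.array([np.sin(y),-np.cos(y),0]);d=n.mean(0)-b.mean(0)
    f2=lambda p:np.degrees(np.arctan2(*(p[1]-p[0])[1::-1]))
    print("rel dy mm %.1f dz %.1f"%(d@Y*1e3,d@Z*1e3),"yaw nest %.2f board %.2f"%(f2(n),f2(b)),"wid n %.4f b %.4f"%(np.linalg.norm(n[1]-n[0]),np.linalg.norm(b[1]-b[0])))
E
python3 -c "
from h import *
rel(load('w12'),[[229.8,134],[277.4,134.1]],[[201,185.8],[306.9,185.7]],.2055,.035,79.9)"
```

```text
rel dy mm -0.2 dz 1.7 yaw nest 79.66 board 79.82 wid n 0.0439 b 0.0441
```

```bash
python3 -m inch '[[[2.5,0,0.14],[0.1,0,0],0],[[2.5,0,0],[0,0,0],0],[[2.5,0,0],[0,0,0],0],[[2.5,0,0],[0,0,0],0],[[1.0,0,0],[0,0,0],0],[[0,0,0],[0,0,0],0],[[0,0,0],[0,0,0],0]]'
python3 -c "
from h import *
f=snap('wrist','w13')
go([.402,-0.300,.048],80,True)
for x in blobs(f['image'],(18,60,120),(32,255,255),30,900,(100,50,420,330)): print(x)
"
```

```text
clock: 15.48
tool_pos: [0.4021, -0.2985, 0.097]
eef_rot: [133.1, 90.0, 123.0]
wrist_force: [-0.8, 0.3, 0.7]
opening: 0.0505
clk 15.53 pos [ 0.4025 -0.2993  0.098 ] jawyaw 79.91 q1 -51.6 q6 -41.5 Fz -0.4 op 0.0505
 turn rv [-0.09  0.06  0.05] -> shift cm (after turn) [ 5.   -0.08 -0.04] |h| 0.1
([113.4, 52.2], 170)
([216.4, 152.3], 361)
([287.8, 153.2], 327)
([207.5, 171.6], 95)
([300.3, 171.4], 76)
([201.2, 185.7], 209)
([306.9, 185.7], 197)
([208.4, 326.8], 68)
([300.3, 326.8], 73)
```

View pics/w13.png

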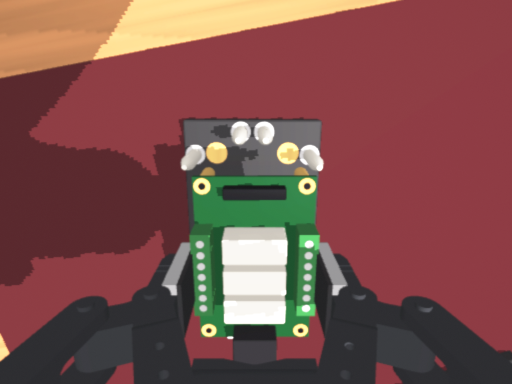

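```bash
python3 -c "
from h import *
rel(load('w13'),[[216.4,152.6],[287.8,153]],[[201.2,185.7],[306.9,185.7]],.098,.035,79.9)"
python3 -m inch '[[[1.5,-0.05,0.1],[0,0,0],0],[[1.5,0,0],[0,0,0],0],[[1.0,0,0],[0,0,0],0],[[0.4,0,0],[0,0,0],0],[[0,0,0],[0,0,0],0]]'
python3 -c "
from h import *
f=snap('wrist','w14')
go([.402,-0.300,.048],80,True)
cv2.imwrite('pics/w14z.png',cv2.resize(cv2.imread('pics/w14.png')[80:340,130:380],None,fx=2.3,fy=2.3,interpolation=cv2.INTER_CUBIC))
"
```

```text
rel dy mm -1.2 dz -0.4 yaw nest 79.57 board 79.89 wid n 0.0440 b 0.0438
clock: 15.95
tool_pos: [0.4027, -0.2998, 0.0527]
eef_rot: [147.3, 90.0, 137.2]
wrist_force: [0.0, -0.2, 0.3]
opening: 0.0505
clk 16.00 pos [ 0.403  -0.3001  0.0533] jawyaw 79.86 q1 -51.6 q6 -41.5 Fz 0.1 op 0.0507
 turn rv [-0.14  0.02  0.02] -> shift cm (after turn) [ 0.53 -0.   -0.1 ] |h| 0.1
```

View pics/w14z.png

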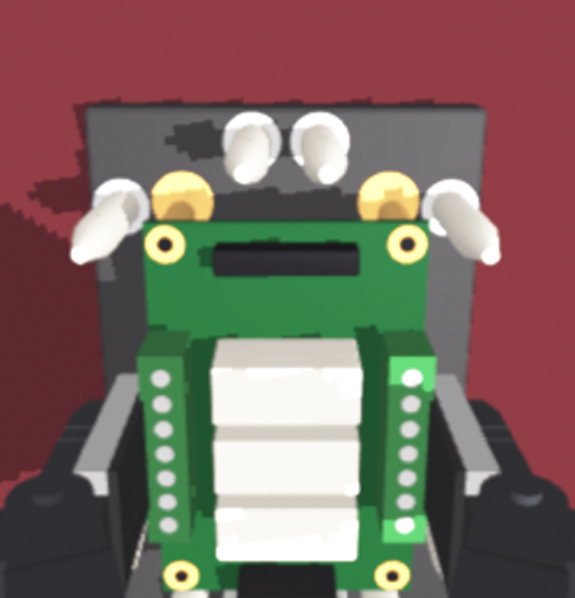

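```bash
python3 -m inch '[[[0.2,0,0],[0,0,0],0],[[0.15,0,0],[0,0,0],0],[[0.08,0,0],[0,0,0],0],[[0,0,0],[0,0,0],0]]'; python3 -m inch '[[[0.06,0,0],[0,0,0],0],[[0,0,0],[0,0,0],0]]'
```

```text
clock: 16.33
tool_pos: [0.4028, -0.3001, 0.0485]
eef_rot: [-53.8, 90.0, -64.0]
wrist_force: [0.4, 0.5, -1.0]
opening: 0.0507
clock: 16.5
tool_pos: [0.4029, -0.3002, 0.0481]
eef_rot: [-50.2, 90.0, -60.4]
wrist_force: [0.3, -0.2, 0.9]
opening: 0.0507
```

```bash
python3 -m inch '[[[0.05,0,0],[0,0,0],0],[[0,0,0],[0,0,0],0]]'
```

```text
clock: 16.67
tool_pos: [0.4029, -0.3002, 0.048]
eef_rot: [-59.0, 90.0, -69.2]
wrist_force: [-1.4, 3.2, 7.5]
opening: 0.0508
```

```bash
python3 -m inch '[[[0,0,0],[0,0,0],0.9],[[0,0,0],[0,0,0],0.9],[[0,0,0],[0,0,0],0.9],[[-0.5,0,0],[0,0,0],0.9],[[-1.5,0,0],[0,0,0],0.9],[[-2.5,0,0],[0,0,0],0.9],[[-3.5,0,0],[0,0,0],0.9],[[-3.5,0,0],[0,0,0],0.9],[[-3.5,0,0],[0,0,0],0.9],[[0,0,0],[0,0,0],0.9]]'
python3 -c "
from h import *
f=snap('wrist','w15')
go([.612,0.150,.18],72.5,True)
cv2.imwrite('pics/w15z.png',cv2.resize(cv2.imread('pics/w15.png')[80:290,150:360],None,fx=2.8,fy=2.8,interpolation=cv2.INTER_CUBIC))
"
```

```text
clock: 17.5
tool_pos: [0.4046, -0.3022, 0.205]
eef_rot: [-42.0, 89.4, -52.1]
wrist_force: [0.5, -0.7, 0.3]
opening: 0.0772
clk 17.55 pos [ 0.4041 -0.3016  0.2017] jawyaw 79.86 q1 -51.6 q6 -41.5 Fz -1.7 op 0.0771
 turn rv [7.36 0.32 0.25] -> shift cm (after turn) [ 2.17 49.33  6.25] |h| 49.7
```

View pics/w15z.png

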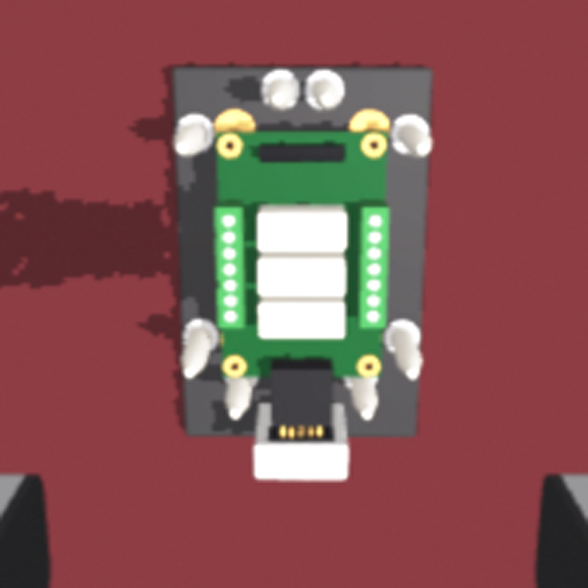

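```bash
python3 -m inch '[[[0,0,0],[3.65,0,0],1],[[0,0,0],[3.65,0,0],1],[[0.16,3.79,0.48],[0,0,0],1],[[0.16,3.79,0.48],[0,0,0],1],[[0.16,3.79,0.48],[0,0,0],1],[[0.16,3.79,0.48],[0,0,0],1],[[0.16,3.79,0.48],[0,0,0],1],[[0.16,3.79,0.48],[0,0,0],1],[[0.16,3.79,0.48],[0,0,0],1],[[0.16,3.79,0.48],[0,0,0],1]]'
python3 -m inch '[[[0.16,3.79,0.48],[0,0,0],1],[[0.16,3.79,0.48],[0,0,0],1],[[0.16,3.79,0.48],[0,0,0],1],[[0.16,3.79,0.48],[0,0,0],1],[[0.16,3.79,0.48],[0,0,0],1],[[0,0,0],[0,0,0],1],[[0,0,0],[0,0,0],1]]'
python3 -c "
from h import *
f=snap('wrist','w16')
go([.612,0.150,.18],72.5,True)
for x in blobs(f['image'],(18,60,120),(32,255,255),20,600,(150,50,400,300)): print(x)
cv2.imwrite('pics/w16z.png',cv2.resize(cv2.imread('pics/w16.png')[80:310,150:370],None,fx=2.6,fy=2.6,interpolation=cv2.INTER_CUBIC))
"
```

```text
clock: 18.38
tool_pos: [0.5304, -0.0202, 0.1836]
eef_rot: [-174.0, 90.0, 168.6]
wrist_force: [1.0, -1.3, -0.4]
opening: 0.0853
clock: 18.97
tool_pos: [0.6094, 0.1531, 0.1746]
eef_rot: [-158.3, 89.8, -175.5]
wrist_force: [-0.1, -0.5, -0.5]
opening: 0.0849
clk 19.02 pos [0.6094 0.1518 0.1752] jawyaw 72.64 q1 2.1 q6 19.4 Fz -0.1 op 0.0857
 turn rv [ 0.14 -0.1   0.06] -> shift cm (after turn) [-0.48 -0.09  0.3 ] |h| 0.3
([217.3, 136.2], 49)
([292.7, 133.9], 37)
([219.1, 152.1], 52)
([287.3, 151.0], 43)
([223.7, 269.0], 49)
([287.1, 269.8], 78)
```

View pics/w16z.png

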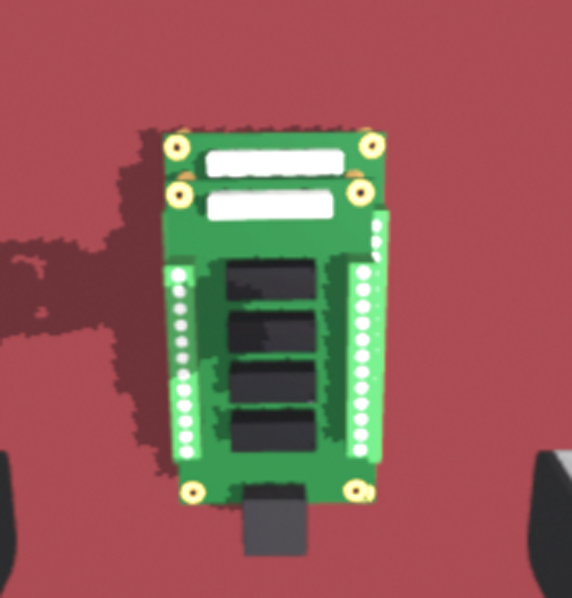

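```bash
python3 -c "
from h import *
f=load('w16')
c,y=quad(f,[[288.5,153.8],[218.8,155],[286.9,268.8],[224.2,269.2]],.047)
a=np.radians(y+90);c=c+.0010*np.array([np.cos(a),np.sin(a),0])
go([c[0],c[1],.0605],90+y,True)
"
```

```text
centre [0.6289 0.1456 0.047 ] yaw -16.38 cross yaw 73.44 len 0.0961 wid 0.0520
clk 19.02 pos [0.6094 0.1518 0.1752] jawyaw 72.64 q1 2.1 q6 19.4 Fz -0.1 op 0.0857
 turn rv [-0.98 -0.1   0.06] -> shift cm (after turn) [11.47  0.06  2.04] |h| 2.0
```

```bash
python3 -m inch '[[[2,0.06,1],[-1,0,0],1],[[2,0,1],[0,0,0],1],[[2,0,0],[0,0,0],1],[[2,0,0],[0,0,0],1],[[1.8,0,0],[0,0,0],1],[[0.8,0,0],[0,0,0],1],[[0,0,0],[0,0,0],1],[[0,0,0],[0,0,0],1]]'
python3 -c "
from h import *
go([.6292,.1466,.0605],73.6,True);f=snap('wrist','w17')"
```

```text
clock: 19.68
tool_pos: [0.6292, 0.1452, 0.071]
eef_rot: [-89.6, 90.0, -106.1]
wrist_force: [-0.1, 0.2, 0.9]
opening: 0.0853
clk 19.68 pos [0.6292 0.1452 0.071 ] jawyaw 73.50 q1 1.4 q6 17.9 Fz 0.9 op 0.0853
 turn rv [-0.1   0.    0.01] -> shift cm (after turn) [ 1.05  0.13 -0.03] |h| 0.1
```

View pics/w17.png

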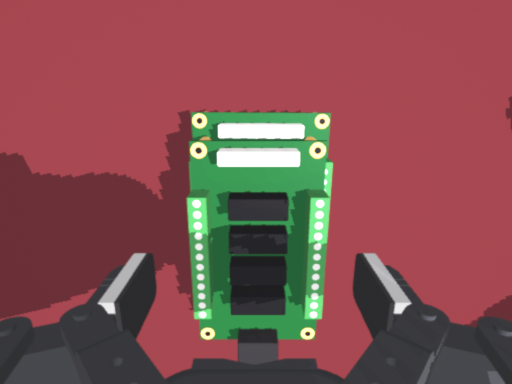

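```bash
python3 -m inch '[[[0.4,0.12,0],[0,0,0],1],[[0.4,0,0],[0,0,0],0.9],[[0.2,0,0],[0,0,0],0.85],[[0,0,0],[0,0,0],0.8],[[0,0,0],[0,0,0],0],[[0,0,0],[0,0,0],0],[[0,0,0],[0,0,0],0],[[0,0,0],[0,0,0],0],[[0,0,0],[0,0,0],0],[[0,0,0],[0,0,0],0]]'
python3 -c "
from h import *
go([.6292,.1466,.0605],73.6,True)"
python3 -m inch '[[[-0.3,0,0],[0,0,0],0],[[-0.7,0,0],[0,0,0],0],[[-1.5,0,0],[0,0,0],0],[[-2.5,0,0],[0,0,0],0],[[-2.5,0,0],[0,0,0],0],[[-2.5,0,0],[0,0,0],0],[[-2.5,0,0],[0,0,0],0],[[-1.5,0,0],[0,0,0],0],[[0,0,0],[0,0,0],0],[[0,0,0],[0,0,0],0]]'
python3 -c "
from h import *
f=snap('wrist','w18')
go([.632,-0.153,.2],102.5,True)
"
```

```text
clock: 20.57
tool_pos: [0.6299, 0.1473, 0.0608]
eef_rot: [20.7, 90.0, 4.2]
wrist_force: [-1.3, 0.4, 3.2]
opening: 0.0583
clk 20.57 pos [0.6299 0.1473 0.0608] jawyaw 73.56 q1 1.6 q6 18.0 Fz 3.2 op 0.0583
 turn rv [-0.04  0.03 -0.01] -> shift cm (after turn) [ 0.03 -0.09 -0.04] |h| 0.1
clock: 21.4
tool_pos: [0.6301, 0.1472, 0.2012]
eef_rot: [10.9, 89.9, -5.5]
wrist_force: [-0.1, 0.1, -1.8]
opening: 0.0585
clk 21.45 pos [0.6294 0.1472 0.1997] jawyaw 73.56 q1 1.6 q6 18.0 Fz -1.5 op 0.0583
 turn rv [-2.894e+01 -4.000e-02  1.000e-02] -> shift cm (after turn) [ -0.03 -29.36  -6.25] |h| 30.0
```

View pics/w18.png

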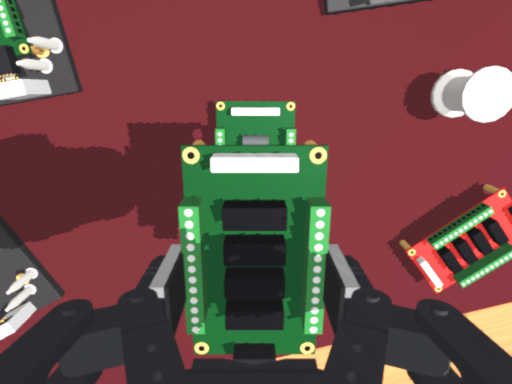

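```bash
python3 -m inch '[[[0,0,0],[-5.79,0,0],0],[[0,0,0],[-5.79,0,0],0],[[0,0,0],[-5.79,0,0],0],[[0,0,0],[-5.79,0,0],0],[[0,0,0],[-5.79,0,0],0]]'
python3 -m inch '[[[0,-1.9,-0.4],[0,0,0],0],[[0,-3.67,-0.78],[0,0,0],0],[[0,-3.67,-0.78],[0,0,0],0],[[0,-3.67,-0.78],[0,0,0],0],[[0,-3.67,-0.78],[0,0,0],0],[[0,-3.67,-0.78],[0,0,0],0],[[0,-3.67,-0.78],[0,0,0],0],[[0,-3.67,-0.78],[0,0,0],0],[[0,-1.8,-0.4],[0,0,0],0],[[0,0,0],[0,0,0],0]]'
python3 -m inch '[[[0,0,0],[0,0,0],0]]'
python3 -c "
from h import *
f=snap('wrist','w19')
go([.632,-0.153,.2],102.5,True)
for x in blobs(f['image'],(18,60,120),(32,255,255),10,600,(100,30,420,370)): print(x)
cv2.imwrite('pics/w19z.png',cv2.resize(cv2.imread('pics/w19.png')[50:370,110:400],None,fx=1.8,fy=1.8,interpolation=cv2.INTER_CUBIC))
"
```

```text
clock: 21.87
tool_pos: [0.6287, 0.1472, 0.1981]
eef_rot: [171.1, 89.8, -176.1]
wrist_force: [0.3, -1.0, -0.8]
opening: 0.0585
clock: 22.7
tool_pos: [0.6309, -0.1573, 0.1978]
eef_rot: [162.8, 89.8, 175.1]
wrist_force: [-0.1, 0.9, -1.3]
opening: 0.0585
clock: 22.78
tool_pos: [0.6312, -0.1539, 0.1983]
eef_rot: [141.6, 89.8, 154.0]
wrist_force: [-0.0, 0.1, -0.7]
opening: 0.0584
clk 22.83 pos [ 0.6314 -0.1528  0.1988] jawyaw 102.47 q1 -25.1 q6 -37.6 Fz -0.9 op 0.0581
 turn rv [-0.03 -0.12 -0.11] -> shift cm (after turn) [-0.12 -0.03  0.05] |h| 0.1
([226.5, 120.4], 39)
([285.8, 116.7], 68)
([277.6, 123.4], 10)
([198.6, 142.9], 37)
([309.4, 143.0], 30)
([189.1, 156.0], 110)
([316.9, 156.0], 43)
([318.6, 153.9], 14)
([193.8, 355.8], 321)
([302.2, 350.3], 83)
([201.3, 347.4], 18)
([307.2, 347.6], 21)
([219.0, 354.0], 13)
([116.3, 367.3], 39)
```

View pics/w19z.png

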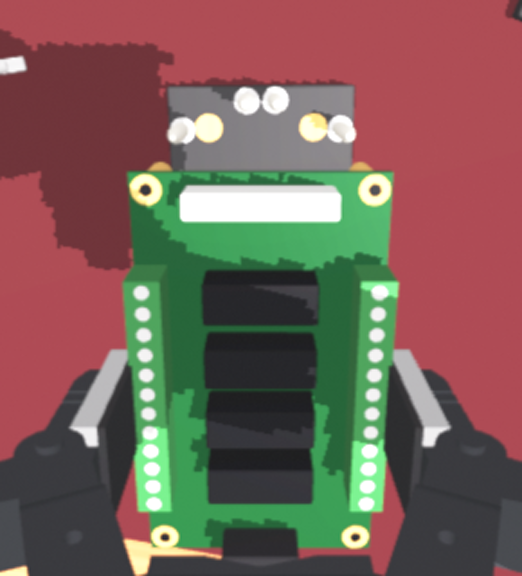

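```bash
python3 -c "
from h import *
rel(load('w19'),[[225.6,121.1],[283.9,120.6]],[[191.1,155.6],[318.3,155.6]],.1985,.0352,102.5)"
```

```text
rel dy mm 0.6 dz 1.6 yaw nest 102.83 board 102.34 wid n 0.0520 b 0.0517
```

```bash
python3 -m inch '[[[2.5,0,0.13],[-0.2,0,0],0],[[2.5,0,0],[0,0,0],0],[[2.5,0,0],[0,0,0],0],[[2.0,0,0],[0,0,0],0],[[0.6,0,0],[0,0,0],0],[[0,0,0],[0,0,0],0],[[0,0,0],[0,0,0],0]]'
python3 -c "
from h import *
f=snap('wrist','w20')
go([.632,-0.153,.0485],102.5,True)
cv2.imwrite('pics/w20z.png',cv2.resize(cv2.imread('pics/w20.png')[50:370,110:400],None,fx=1.8,fy=1.8,interpolation=cv2.INTER_CUBIC))
"
```

```text
clock: 23.42
tool_pos: [0.6336, -0.1521, 0.1001]
eef_rot: [-59.6, 90.0, -46.8]
wrist_force: [-0.3, -0.8, -0.7]
opening: 0.0586
clk 23.47 pos [ 0.6342 -0.1526  0.101 ] jawyaw 102.76 q1 -25.0 q6 -37.7 Fz -1.0 op 0.0584
 turn rv [0.26 0.08 0.06] -> shift cm (after turn) [ 5.25  0.01 -0.22] |h| 0.2
```

View pics/w20z.png

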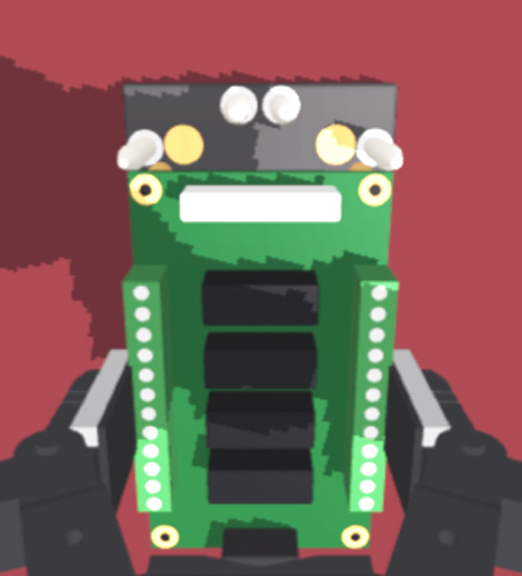

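```bash
python3 -c "
from h import *
q=lambda *p:np.array(p)/1.8+[110,50]
rel(load('w20'),q([183.5,144.5],[335.5,144.5]),q([146,190],[375,190]),.1007,.0352,102.7)"
python3 -m inch '[[[1.5,-0.03,0.03],[0,0,0],0],[[1.5,0,0],[0,0,0],0],[[1.0,0,0],[0,0,0],0],[[0.6,0,0],[0,0,0],0],[[0.1,0,0],[0,0,0],0],[[0,0,0],[0,0,0],0]]'
python3 -c "
from h import *
f=snap('wrist','w21')
go([.632,-0.153,.0485],102.5,True)
cv2.imwrite('pics/w21z.png',cv2.resize(cv2.imread('pics/w21.png')[50:370,110:400],None,fx=1.8,fy=1.8,interpolation=cv2.INTER_CUBIC))
"
```

```text
rel dy mm -0.2 dz -1.3 yaw nest 102.74 board 102.75 wid n 0.0518 b 0.0515
clock: 23.97
tool_pos: [0.634, -0.1532, 0.0529]
eef_rot: [-50.6, 90.0, -37.9]
wrist_force: [-0.7, -0.3, -0.2]
opening: 0.0582
clk 24.02 pos [ 0.6342 -0.1533  0.0534] jawyaw 102.71 q1 -25.0 q6 -37.8 Fz -1.6 op 0.0585
 turn rv [0.21 0.04 0.04] -> shift cm (after turn) [ 0.49  0.08 -0.21] |h| 0.2
```

View pics/w21z.png

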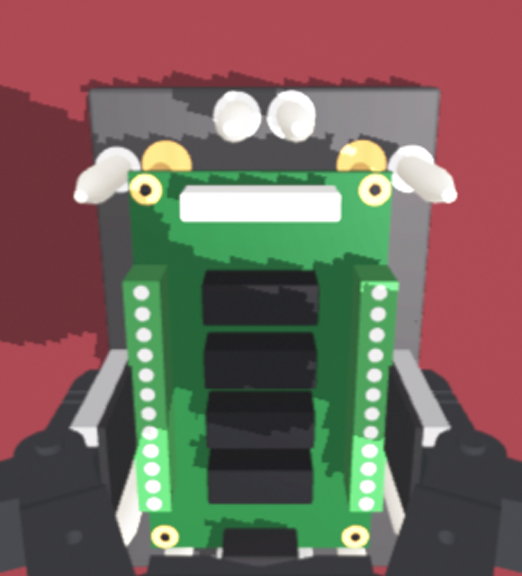

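```bash
python3 -c "
from h import *
q=lambda *p:np.array(p)/1.8+[110,50]
rel(load('w21'),q([166,163.5],[361.5,163.5]),q([146,190],[375,190]),.0532,.0352,102.7)
q=lambda *p:np.array(p)/2.3+[130,80]
rel(load('w14'),q([183,198],[389,198]),q([165,244],[407,244]),.053,.035,79.9)"
```

```text
rel dy mm 0.9 dz -1.9 yaw nest 102.69 board 102.69 wid n 0.0521 b 0.0516
rel dy mm 0.0 dz -2.4 yaw nest 79.84 board 79.84 wid n 0.0439 b 0.0438
```

```bash
python3 -m inch '[[[0.1,0.05,-0.15],[0,0,0],0],[[0.15,0,0],[0,0,0],0],[[0.12,0,0],[0,0,0],0],[[0,0,0],[0,0,0],0]]'; python3 -m inch '[[[0.07,0,0],[0,0,0],0],[[0,0,0],[0,0,0],0]]';python3 -m inch '[[[0.05,0,0],[0,0,0],0],[[0,0,0],[0,0,0],0]]'
```

```text
clock: 24.35
tool_pos: [0.6323, -0.1531, 0.0489]
eef_rot: [-51.2, 90.0, -38.5]
wrist_force: [0.1, -0.8, -0.7]
opening: 0.059
clock: 24.52
tool_pos: [0.6324, -0.1531, 0.0489]
eef_rot: [-54.8, 90.0, -42.1]
wrist_force: [-1.1, 0.1, 4.6]
opening: 0.0582
clock: 24.68
tool_pos: [0.6324, -0.1532, 0.0488]
eef_rot: [-56.1, 90.0, -43.4]
wrist_force: [-3.7, 1.0, 8.4]
opening: 0.0582
```

```bash
python3 -m inch '[[[0,0,0],[0,0,0],0.9],[[0,0,0],[0,0,0],0.9],[[0,0,0],[0,0,0],0.9],[[-0.5,0,0],[0,0,0],0.9],[[-1.5,0,0],[0,0,0],0.9],[[-2.5,0,0],[0,0,0],0.9],[[-3.5,0,0],[0,0,0],0.9],[[-3.5,0,0],[0,0,0],1],[[-2.5,0,0],[0,0,0],1],[[0,0,0],[0,0,0],1]]'
python3 -c "
from h import *
f=snap('wrist','w22')
go([.602,0.153,.16],73.5,True)
cv2.imwrite('pics/w22z.png',cv2.resize(cv2.imread('pics/w22.png')[60:320,140:380],None,fx=2.2,fy=2.2,interpolation=cv2.INTER_CUBIC))
"
```

```text
clock: 25.52
tool_pos: [0.6347, -0.1541, 0.195]
eef_rot: [-38.1, 89.5, -25.4]
wrist_force: [1.4, -0.9, 0.8]
opening: 0.0855
clk 25.57 pos [ 0.634  -0.1538  0.1918] jawyaw 102.71 q1 -25.1 q6 -37.8 Fz -0.8 op 0.0858
 turn rv [29.21  0.34  0.15] -> shift cm (after turn) [  3.18  28.51 -11.78] |h| 30.8
```

View pics/w22z.png

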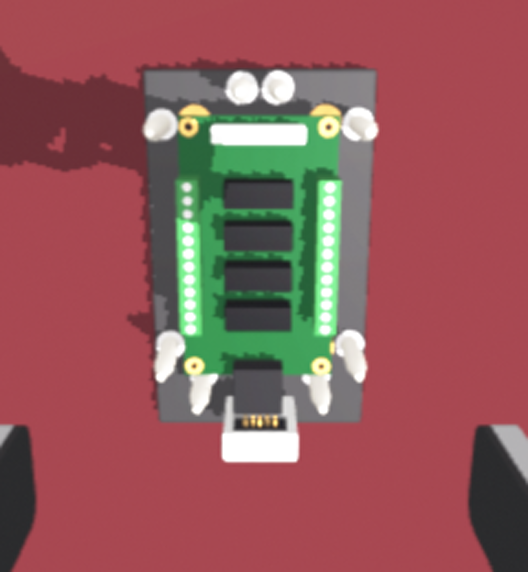

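```bash
python3 -m inch '[[[0,0,0],[5.84,0,0],1],[[0,0,0],[5.84,0,0],1],[[0,0,0],[5.84,0,0],1],[[0,0,0],[5.84,0,0],1],[[0,0,0],[5.84,0,0],1]]'
python3 -m inch '[[[0.3,3.56,-1.47],[0,0,0],1],[[0.3,3.56,-1.47],[0,0,0],1],[[0.3,3.56,-1.47],[0,0,0],1],[[0.3,3.56,-1.47],[0,0,0],1],[[0.3,3.56,-1.47],[0,0,0],1],[[0.3,3.56,-1.47],[0,0,0],1],[[0.3,3.56,-1.47],[0,0,0],1],[[0.3,3.56,-1.47],[0,0,0],1],[[0,0,0],[0,0,0],1],[[0,0,0],[0,0,0],1]]'
python3 -c "
from h import *
f=snap('wrist','w23')
go([.602,0.153,.16],73.5,True)
for x in blobs(f['image'],(18,60,120),(32,255,255),20,600,(150,50,400,330)): print(x)
"
```

```text
clock: 25.98
tool_pos: [0.6317, -0.1528, 0.1861]
eef_rot: [174.4, 89.9, 157.6]
wrist_force: [-0.0, -0.5, 0.3]
opening: 0.0852
clock: 26.82
tool_pos: [0.5991, 0.1555, 0.162]
eef_rot: [-159.0, 89.9, -175.3]
wrist_force: [0.3, -0.9, -0.1]
opening: 0.0853
clk 26.87 pos [0.5996 0.1541 0.1624] jawyaw 73.60 q1 2.3 q6 18.7 Fz -0.3 op 0.0853
 turn rv [ 0.1  -0.08  0.05] -> shift cm (after turn) [ 0.24 -0.03  0.26] |h| 0.3
([295.5, 150.9], 58)
([217.8, 151.5], 52)
([221.7, 288.1], 59)
([290.0, 287.8], 53)
```

View pics/w23.png

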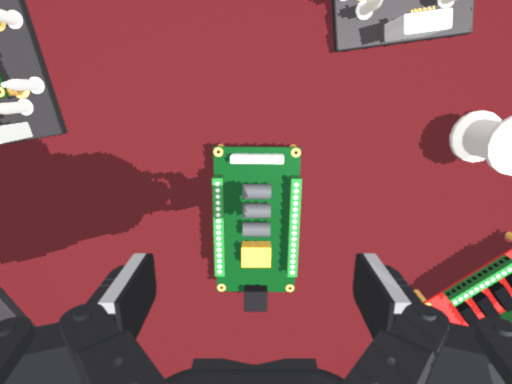

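```bash
python3 -c "
from h import *
f=load('w23')
c,y=quad(f,[[295.5,152],[218,152],[290,287.9],[221.7,288]],.025)
a=np.radians(y+90);c=c+.0010*np.array([np.cos(a),np.sin(a),0])
go([c[0],c[1],.0385],90+y,True)
"
```

```text
centre [0.6306 0.1464 0.025 ] yaw -16.57 cross yaw 73.76 len 0.1203 wid 0.0599
clk 26.87 pos [0.5996 0.1541 0.1624] jawyaw 73.60 q1 2.3 q6 18.7 Fz -0.3 op 0.0853
 turn rv [ 0.17 -0.08  0.05] -> shift cm (after turn) [12.39  0.25  3.19] |h| 3.2
```

```bash
python3 -m inch '[[[1.5,0.1,1.6],[0,0,0],1],[[1.5,0.1,1.5],[0,0,0],1],[[2,0,0],[0,0,0],1],[[2,0,0],[0,0,0],1],[[2,0,0],[0,0,0],1],[[1.2,0,0],[0,0,0],1],[[0.6,0,0],[0,0,0],1],[[0,0,0],[0,0,0],1],[[0,0,0],[0,0,0],1]]'
python3 -c "
from h import *
go([.6305,.1470,.0385],73.6,True);f=snap('wrist','w24')"
```

```text
clock: 27.62
tool_pos: [0.631, 0.1461, 0.0562]
eef_rot: [1.7, 90.0, -14.8]
wrist_force: [-0.1, 0.9, 0.4]
opening: 0.0859
clk 27.62 pos [0.631  0.1461 0.0562] jawyaw 73.47 q1 1.5 q6 18.0 Fz 0.4 op 0.0859
 turn rv [-0.13  0.03 -0.  ] -> shift cm (after turn) [ 1.77  0.08 -0.07] |h| 0.1
```

View pics/w24.png

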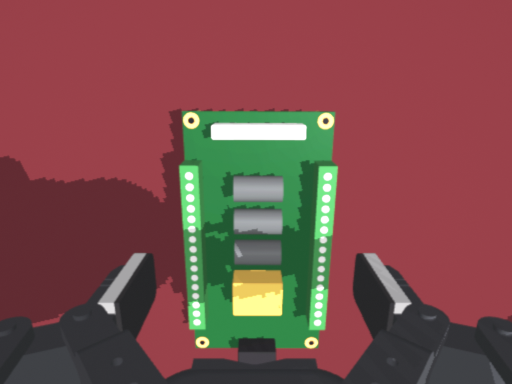

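```bash
python3 -m inch '[[[0.8,0.1,0],[0,0,0],1],[[0.8,0,0],[0,0,0],1],[[0.4,0,0],[0,0,0],1],[[0.1,0,0],[0,0,0],1],[[0,0,0],[0,0,0],0],[[0,0,0],[0,0,0],0],[[0,0,0],[0,0,0],0],[[0,0,0],[0,0,0],0],[[0,0,0],[0,0,0],0]]'
python3 -c "
from h import *
go([.6305,.1470,.035],73.6,True)"
python3 -m inch '[[[-0.3,0,0],[0,0,0],0],[[-0.7,0,0],[0,0,0],0],[[-1.5,0,0],[0,0,0],0],[[-2.5,0,0],[0,0,0],0],[[-2.5,0,0],[0,0,0],0],[[-2.5,0,0],[0,0,0],0],[[-2.5,0,0],[0,0,0],0],[[-2.5,0,0],[0,0,0],0],[[0,0,0],[0,0,0],0],[[0,0,0],[0,0,0],0]]'
python3 -c "
from h import *
f=snap('wrist','w25')
go([.431,0.307,.19],81,True)
"
```

```text
clock: 28.42
tool_pos: [0.6312, 0.1475, 0.035]
eef_rot: [8.4, 90.0, -8.1]
wrist_force: [0.5, 0.4, 1.8]
opening: 0.0669
clk 28.42 pos [0.6312 0.1475 0.035 ] jawyaw 73.51 q1 1.6 q6 18.1 Fz 1.8 op 0.0669
 turn rv [-0.09  0.04 -0.01] -> shift cm (after turn) [-0.   -0.07 -0.05] |h| 0.1
clock: 29.25
tool_pos: [0.6319, 0.1475, 0.1868]
eef_rot: [16.9, 89.8, 0.4]
wrist_force: [-0.3, -0.2, -2.3]
opening: 0.0664
clk 29.30 pos [0.631  0.1475 0.1849] jawyaw 73.51 q1 1.6 q6 18.1 Fz -3.4 op 0.0665
 turn rv [-7.49  0.04 -0.  ] -> shift cm (after turn) [ -0.51  12.62 -22.25] |h| 25.6
```

View pics/w25.png

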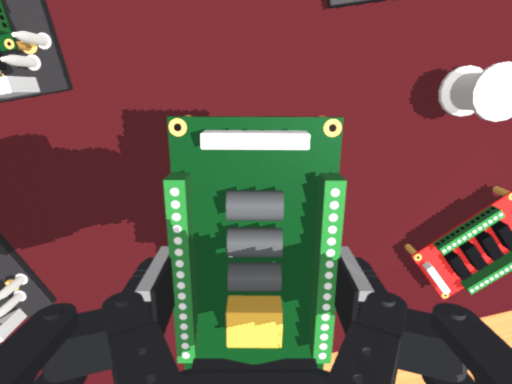

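```bash
python3 -m inch '[[[0,0,0],[-3.75,0,0],0],[[0,0,0],[-3.75,0,0],0],[[0,1.8,-3.18],[0,0,0],0],[[0,1.8,-3.18],[0,0,0],0],[[0,1.8,-3.18],[0,0,0],0],[[0,1.8,-3.18],[0,0,0],0],[[0,1.8,-3.18],[0,0,0],0],[[0,1.8,-3.18],[0,0,0],0],[[0,1.8,-3.18],[0,0,0],0],[[0,0,0],[0,0,0],0]]'
python3 -m inch '[[[0,0,0],[0,0,0],0],[[0,0,0],[0,0,0],0]]'
python3 -c "
from h import *
f=snap('wrist','w26')
go([.431,0.307,.19],81,True)
for x in blobs(f['image'],(18,60,120),(32,255,255),20,600,(150,30,400,200)): print(x)
cv2.imwrite('pics/w26z.png',cv2.resize(cv2.imread('pics/w26.png')[30:350,110:400],None,fx=1.8,fy=1.8,interpolation=cv2.INTER_CUBIC))
"
```

```text
clock: 30.13
tool_pos: [0.4254, 0.3096, 0.1831]
eef_rot: [-172.2, 89.8, 179.1]
wrist_force: [0.6, -0.0, -1.9]
opening: 0.0663
clock: 30.3
tool_pos: [0.4303, 0.3066, 0.1835]
eef_rot: [-134.9, 89.9, -143.9]
wrist_force: [0.1, 0.2, -1.3]
opening: 0.0667
clk 30.35 pos [0.4308 0.3062 0.1836] jawyaw 80.98 q1 21.2 q6 30.2 Fz -1.1 op 0.0663
 turn rv [-0.02 -0.06  0.06] -> shift cm (after turn) [-0.64  0.08  0.01] |h| 0.1
([219.2, 105.9], 202)
([291.1, 106.4], 198)
([177.2, 126.9], 244)
([332.7, 127.7], 150)
```

View pics/w26z.png

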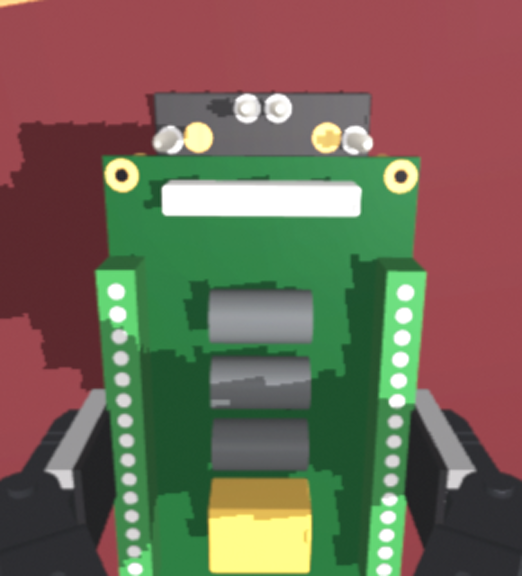

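```bash
python3 -c "
from h import *
rel(load('w26'),[[219.4,106],[291.2,106.4]],[[177.2,127.5],[332.8,128]],.1836,.032,81)"
python3 -m inch '[[[2.5,0.03,0],[0,0,0],0],[[2.5,0,0],[0,0,0],0],[[2.5,0,0],[0,0,0],0],[[0.8,0,0],[0,0,0],0],[[0,0,0],[0,0,0],0],[[0,0,0],[0,0,0],0]]'
python3 -c "
from h import *
f=snap('wrist','w27')
go([.431,0.307,.045],81,True)
for x in blobs(f['image'],(18,60,120),(32,255,255),20,600,(150,30,400,200)): print(x)
cv2.imwrite('pics/w27z.png',cv2.resize(cv2.imread('pics/w27.png')[30:350,110:400],None,fx=1.8,fy=1.8,interpolation=cv2.INTER_CUBIC))
"
```

```text
rel dy mm 0.4 dz -0.0 yaw nest 80.71 board 80.84 wid n 0.0602 b 0.0603
clock: 30.85
tool_pos: [0.4312, 0.3065, 0.1019]
eef_rot: [-129.0, 90.0, -138.1]
wrist_force: [0.0, -0.1, -1.7]
opening: 0.0667
clk 30.90 pos [0.4317 0.3069 0.1028] jawyaw 80.96 q1 21.3 q6 30.3 Fz -1.1 op 0.0663
 turn rv [-0.04  0.06 -0.03] -> shift cm (after turn) [ 5.78 -0.   -0.07] |h| 0.1
([205.9, 109.2], 297)
([305.0, 110.3], 235)
([178.0, 127.0], 211)
([332.2, 127.6], 78)
([332.5, 127.6], 42)
```

View pics/w27z.png

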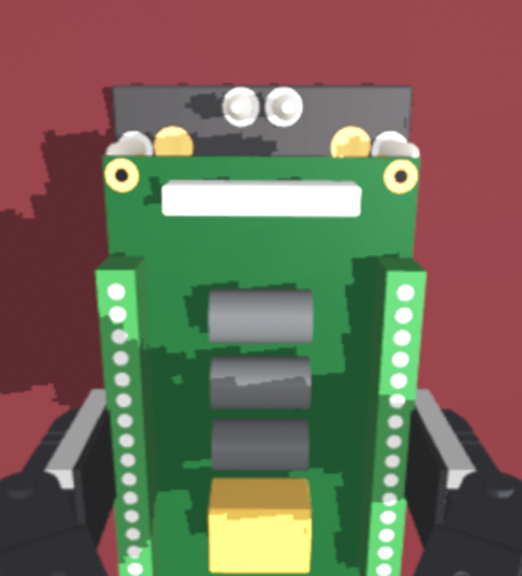

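```bash
python3 -c "
from h import *
rel(load('w27'),[[206.1,111.1],[305,111.6]],[[177.2,127.5],[332.8,128]],.1025,.032,81)"
python3 -m inch '[[[1.5,0.02,-0.08],[0,0,0],0],[[1.5,0,0],[0,0,0],0],[[1.0,0,0],[0,0,0],0],[[0.6,0,0],[0,0,0],0],[[0.4,0,0],[0,0,0],0],[[0,0,0],[0,0,0],0]]'
python3 -c "
from h import *
f=snap('wrist','w28')
go([.431,0.307,.045],81,True)
cv2.imwrite('pics/w28z.png',cv2.resize(cv2.imread('pics/w28.png')[30:350,110:400],None,fx=1.8,fy=1.8,interpolation=cv2.INTER_CUBIC))
"
```

```text
rel dy mm 0.5 dz -1.0 yaw nest 80.64 board 80.74 wid n 0.0602 b 0.0600
clock: 31.4
tool_pos: [0.43, 0.3073, 0.0515]
eef_rot: [-122.3, 90.0, -131.3]
wrist_force: [0.1, 0.0, -2.1]
opening: 0.0666
clk 31.45 pos [0.4302 0.3074 0.052 ] jawyaw 81.01 q1 21.4 q6 30.4 Fz -2.2 op 0.0670
 turn rv [ 0.01  0.02 -0.  ] -> shift cm (after turn) [ 0.7  -0.03  0.08] |h| 0.1
```

View pics/w28z.png

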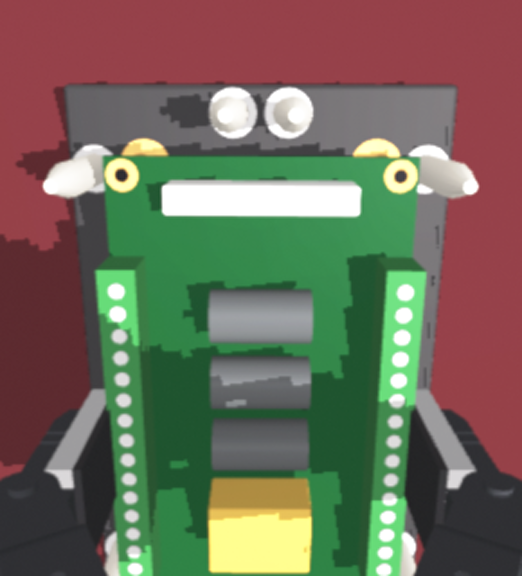

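```bash
python3 -m inch '[[[0.3,0,0],[0,0,0],0],[[0.2,0,0],[0,0,0],0],[[0.12,0,0],[0,0,0],0],[[0,0,0],[0,0,0],0]]'; python3 -m inch '[[[0.06,0,0],[0,0,0],0],[[0,0,0],[0,0,0],0]]';python3 -m inch '[[[0.05,0,0],[0,0,0],0],[[0,0,0],[0,0,0],0]]'
```

```text
clock: 31.78
tool_pos: [0.4299, 0.3073, 0.0452]
eef_rot: [-123.1, 90.0, -132.1]
wrist_force: [-0.4, -0.0, -1.4]
opening: 0.0663
clock: 31.95
tool_pos: [0.4301, 0.3074, 0.045]
eef_rot: [-8.5, 90.0, -17.5]
wrist_force: [-0.7, -0.5, -1.0]
opening: 0.0662
clock: 32.12
tool_pos: [0.4301, 0.3074, 0.0449]
eef_rot: [-3.5, 90.0, -12.5]
wrist_force: [-3.2, -1.2, 4.4]
opening: 0.0665
```

Contact felt (about +6 N against the carried weight). Release and rise.

```bash
python3 -m inch '[[[0,0,0],[0,0,0],1],[[0,0,0],[0,0,0],1],[[0,0,0],[0,0,0],1],[[-0.5,0,0],[0,0,0],1],[[-1.5,0,0],[0,0,0],1],[[-2.5,0,0],[0,0,0],1],[[-3.5,0,0],[0,0,0],1],[[-3.5,0,0],[0,0,0],1],[[-3.5,0,0],[0,0,0],1],[[0,0,0],[0,0,0],1]]'
python3 -m inch '[[[-2,0,0],[0,0,0],1],[[-2,0,0],[0,0,0],1],[[0,0,0],[0,0,0],1]]'
python3 -c "
from h import *
f=snap('wrist','w29');s=snap('scene','s29');t=snap('top','t29')
go([.602,0.153,.16],73.5,True)
cv2.imwrite('pics/w29z.png',cv2.resize(cv2.imread('pics/w29.png')[60:320,140:380],None,fx=2.2,fy=2.2,interpolation=cv2.INTER_CUBIC))
cv2.imwrite('pics/s29z.png',cv2.resize(cv2.imread('pics/s29.png')[120:300,150:410],None,fx=3,fy=3,interpolation=cv2.INTER_CUBIC))
cv2.imwrite('pics/t29z.png',cv2.resize(cv2.imread('pics/t29.png')[50:230,120:385],None,fx=3,fy=3,interpolation=cv2.INTER_CUBIC))
"
```

```text
clock: 32.95
tool_pos: [0.4328, 0.3085, 0.2022]
eef_rot: [29.7, 89.4, 20.8]
wrist_force: [0.8, 0.9, 1.2]
opening: 0.0853
clock: 33.2
tool_pos: [0.4313, 0.3079, 0.2385]
eef_rot: [29.5, 89.7, 20.5]
wrist_force: [0.2, 0.2, 1.4]
opening: 0.0854
clk 33.35 pos [0.43   0.3074 0.2339] jawyaw 81.01 q1 21.4 q6 30.4 Fz 0.2 op 0.0853
 turn rv [7.51 0.   0.01] -> shift cm (after turn) [ 7.39 -9.92 20.88] |h| 23.1
```

View pics/w29z.png

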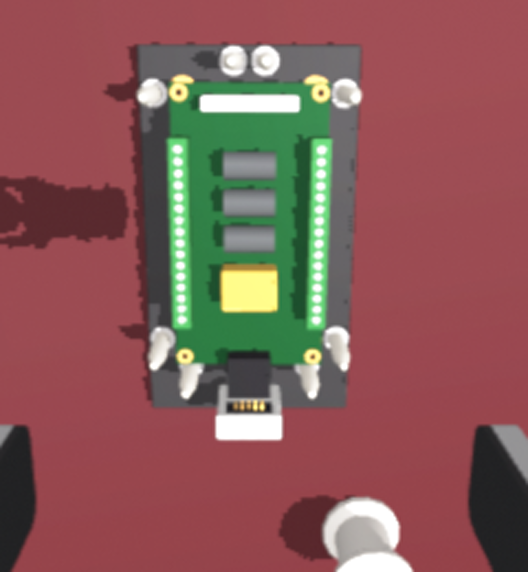

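View pics/s29z.png

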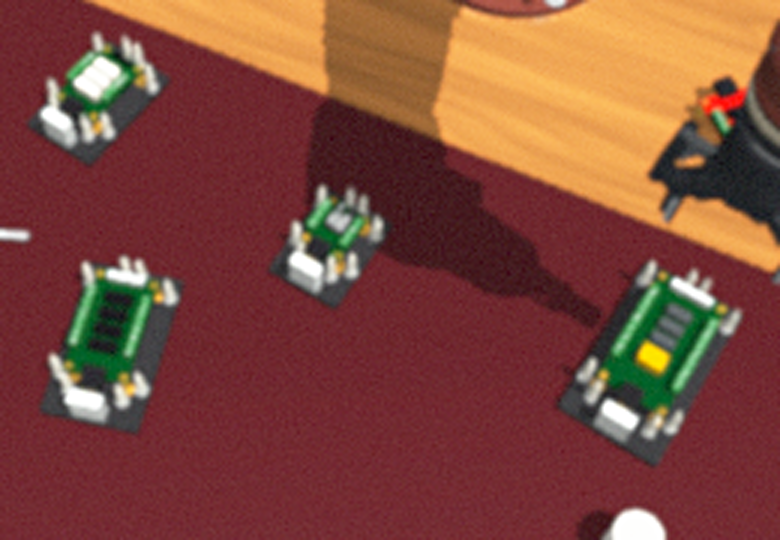

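View pics/t29z.png

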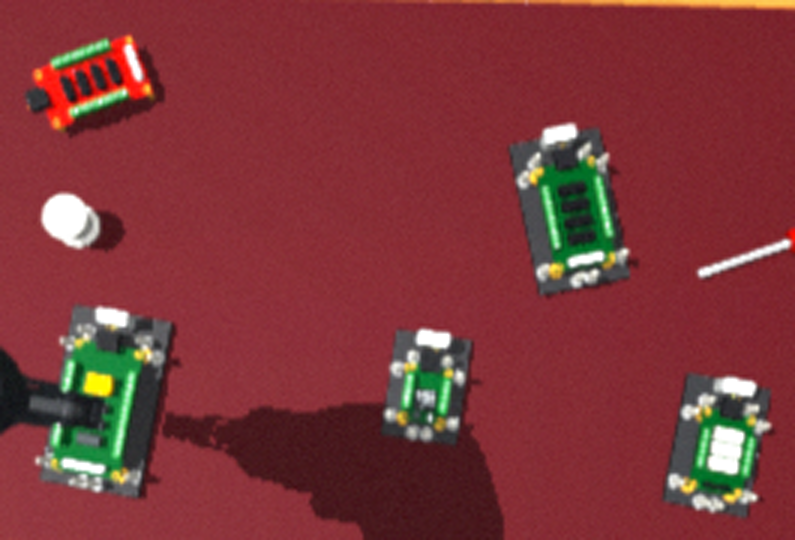

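```bash
python3 -c "
from h import *
for a in ('top0','t29'): print(blobs(load(a)['image'],(0,0,190),(180,60,255),60,400,(125,105,160,140)),blobs(load(a)['image'],(0,200,150),(8,255,255),30,600,(340,100,430,150)))
from bench import arm
print(arm.close_job())"
```

```text
[([142.3, 122.8], 228)] [([398.7, 124.8], 270)]
[([142.3, 122.7], 225)] [([398.5, 124.8], 272)]
the job is handed in; nothing more can be done
None
```

I took the stack apart from the top (cpu, io, drive, power) and lowered each board into its own nest with the plug towards the contact block. I opened the gripper only once a rise in upward wrist force showed the feet on the plate. The largest upward reading I saw was about 8 N. The job was handed in at about 33 s with the gripper clear of everything.

**Last checks:**
- **Seating:** in the final wrist, scene and top pictures all four boards look level between their guide pins, with their plugs at the contact blocks.
- **Loose items:** the roller and the screwdriver's handle are within 0.2 pixels of where they started in the top picture. I never touched the red look-alike boards.

**Disagreements, none of which mattered:**
- **Camera offsets:** the wrist camera read about 1 mm to the side of the gripper position, and the top and wrist cameras differed by up to 5 mm on the cpu nest. I corrected each placing by comparing the board in hand with the nest.
- **Remaining error:** the io and drive boards may sit 1 to 2 mm off the nests' foot spots along their length. That is inside the 5 mm pin clearance.

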